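# Clear the ice bowl and turn it over to drain

## Robot

A 7-joint arm with a two-finger parallel gripper is mounted at the origin on the work surface. World frame = base frame: x ahead of the robot, y to its left, z up, the work surface at z = 0. Lengths are in m, angles in rad, forces in N, time in s.
With the tool pointing down it reaches from about 0.4 to 0.925 m from the base axis. Payload 4.1 kg.
Tool frame: the origin (TCP) lies between the finger pads; the fingertips stand 25 mm ahead of it and the grasp point (between the pads) lies 6 mm ahead of it; y points along the fingers, z is the direction in which the jaws open and shut, and the axes are right-handed (so a half turn about y gives the same grasp; the last joint's range is limited). The gripper opens to 85 mm and grips with 20 to 120 N. Pads are 22 mm wide; open, the fingers measure 114 mm over their backs; the gripper's body (76 mm by 85 mm) begins 54 mm behind the grasp point. The pads swing forward as they close: fully open they stand 13 mm farther back than shut.
Start: joints at [1.003, 0.398, 0.045, 1.537, -0.019, 1.207, -0.051], TCP at [0.294, -0.58, 0.256] pointing down, gripper open.
Joint ranges: [-2.82, 2.82], [-0.49, 2.23], [-1.37, 1.46], [0, 2.46], [-1.36, 4.5], [0.23, 2], [-2.94, 2.94]. Speed limits (rad/s): [2.57, 2.57, 3.14, 3.14, 3.14, 3.14, 3.14].

## Interface

Orientations are given as a unit quaternion [x, y, z, w].
In Python, from station import robot, imaging, close_job gives the robot as it stands. The module is installed in compiled form; this text tells all that it offers.
- The arm moves only by the tool step_arm, never from a script. Its argument "deltas" is a list of rows, each a list of 3 entries, a list of its own where there are three numbers: the opening, from 0 (shut) to 1 (fully open), then the shift along the tool's x, y, z in mm, then the turn about the tool's y in rad. In form: [[grip, [x, y, z], roll], ...]. A call has 1 to 12 rows; each row is the pose to reach, as a shift and turn from the pose commanded when the call began, along the tool's axes at that moment; what a row does not reach only later rows make up. A row lasts 1/8 s, in which the tool goes at most 62.5 mm and 10.7 degrees, less where a joint would pass 70% of its speed; a pose out of reach is approached as far as the arm can. A call with a gripper value outside its range is refused whole. The fingers move at their own pace and stop on an object; the grip force is fixed at half the most. Time passes only in rows, so rows that repeat a pose let the fingers close. It gives the time, the measured TCP pose, the force and the opening at its end, in the units of the state.
- robot.sense(): the state, without advancing time (a new reading comes with each control period).
- imaging.grab_frame(name): name is "scene" or "top" or "wrist"; returns (picture, depth): 384x512x3 uint8, red, green, blue; 384x512 float32, m along the optical axis (not along the pixel's ray), 0 where there is no reading.
- imaging.camera_info(name): a dict with "mtx" (3x3 intrinsics, pixels), "dist_coeffs" ([k1, k2, p1, p2, k3] as OpenCV has them; the pictures are not rectified), "cam_to_world" (4x4, takes a point from camera to world coordinates); the wrist camera has in their place "tool_from_camera" (4x4, takes a point from camera to tool coordinates, whose origin is the TCP and whose axes are the tool frame's). Camera axes: x right, y up, looking along -z (the intrinsics and any distortion apply to the point x, -y, -z); pixel columns grow to the right and rows downward; lengths in m; the calibration is good to about 2 mm. A picture is of the moment at which its call begins: read the wrist's pose just before it. camera_info takes no time and is no camera call.
- close_job(): hands the job in, once; it reports no verdict.
The state is a dict: "clock": time; "joint_pos": joint angles; "qd": joint speeds; "joint_efforts": joint torques, N m; "eef_pos": TCP position; "ee_rot": TCP orientation; "contact_force": force on the tool from outside, world axes, zero at the start; "wrist_torque": the same for the moment, N m; "width": opening from 0.0 (shut) to 1.0 (fully open).
Only numpy, scipy, OpenCV 4.12 (cv2) and the standard library are available. Lean on these libraries where they do the work, as an engineer would, in place of code of your own. Each camera call takes 0.05 s, during which the arm holds its last target.

## Task

The ice bowl is empty and rinsed and has to drain. Lift the tube carrier out of it and stand it upright on the draining mat, then turn the bowl over and leave it mouth-down beside the carrier, resting flat and wholly on the mat. Do not let the carrier fall over, set it down without dropping it, and leave the other things on the bench where they are.

Things in the scene. Friction and masses are not known exactly. Their poses are not given: they have to be found in the camera images.
- ice_bowl: Round pink foam ice bowl, 128 mm across the rim, 64 mm high, about 160 g, floor 10 mm thick. It starts mouth-up on the bench off one short end (left or right) of the draining mat. Origin: centre of its underside; +z points from underside to mouth, so down once turned over. Outer radius 44 mm at the underside, widening straight to 56 mm at the top (see the rim for its lip).
- ice_bowl_rim (a point): Centre of the bowl's mouth, in the plane of the rim, 64 mm along +z from the bowl's origin. Around the top 12 mm (52 to 64 mm above the underside) an outer lip stands out to 64 mm radius; fingertips can push up against its flat lower face. Wall 8 mm thick.
- tube_carrier: Empty round teal tube carrier, standing upright on the bowl's floor: foot disc 68 mm across, top disc 80 mm across with its upper face 46 mm above the foot, and in the middle a white upright post handle, 16 mm thick, up to a 22 mm ball whose top is 127 mm above the foot. About 110 g. Origin: centre of its underside; +z up along the post.
- tube_carrier_grip (a point): Point on the axis of the post handle, 95 mm above the carrier's underside, to grip it from above.
- drain_mat: Fixed grey ribbed rubber draining mat, 240 mm along its x, 340 mm along its y, 8 mm thick, ribs running along its x. Origin: centre of its underside on the bench. The bowl stands off one end of its y axis and the tip box off the other.
- tip_box: Bystander: pipette tip box with yellow deck and clear lid, 126 x 88 mm, 91 mm high, long side along its x. Origin: centre of its underside.
- jar: Bystander: amber jar with a blue cap, 68 mm across, 75 mm high, beyond the mat. Origin: centre of its underside.
- tube_block: Bystander: dark blue tube block, 90 mm along its x, 110 mm along its y, 40 mm high (52 mm with caps), beyond the mat. Origin: centre of its underside.
- pipette: Bystander: black hand pipette lying on the bench along its y, about 280 mm long, 31 mm high, beyond the mat. Origin: on the bench near its middle.
There are look-alikes about, which are no part of the job. There is more than one size of the tube_carrier; the one meant has the size given above.

How it is judged:
By the outcome, as a careful person would: the job done as asked, in the order asked, and still so for the second after the job is handed in, with the robot touching nothing.
It also fails if it takes over 64 s, if anything falls off the work surface, if the arm or the gripper's body presses on something with over 40 N, if the wrist force passes 120 N, or if a joint passes its speed limit or range.

## Working session

There is one attempt and no reset: what is moved stays moved. The work goes in short steps, Python scripts to look and compute and a tool call to move; the robot and the scene stay as the last step left them, time stands still between calls to the robot, and variables do not carry over. Pictures are saved under pics/ and viewed, and the job is handed in when it is done.

Besides the shell and the picture viewer there is one more tool, called after "Emit:" as name(argument=value, ...) on one line, values as JSON. step_arm: Moves the arm, as the interface text tells. Its arguments: {"type":"object","properties":{"deltas":{"type":"array"}},"required":["deltas"]}

```bash
mkdir -p pics; ls; cat > h.py <<'E'
import numpy as np, cv2
from station import robot, imaging
from scipy.spatial.transform import Rotation as R
def save(n,im): cv2.imwrite('pics/'+n+'.png', cv2.cvtColor(im,cv2.COLOR_RGB2BGR))
def T(name,s=None):
    ci=imaging.camera_info(name)
    if name!='wrist': return np.array(ci['cam_to_world'])
    M=np.eye(4);M[:3,:3]=R.from_quat(s['ee_rot']).as_matrix();M[:3,3]=s['eef_pos']
    return M@np.array(ci['tool_from_camera'])
def rays(name,uv,s=None):
    ci=imaging.camera_info(name)
    p=cv2.undistortPoints(np.float64(uv).reshape(-1,1,2),np.array(ci['mtx']),np.array(ci['dist_coeffs'])).reshape(-1,2)
    M=T(name,s); d=np.c_[p[:,0],-p[:,1],-np.ones(len(p))]
    return M[:3,3], d@M[:3,:3].T
def onplane(name,uv,z,s=None):
    o,d=rays(name,uv,s); return o+d*((z-o[2])/d[:,2])[:,None]
def cloud(name,depth,s=None):
    v,u=np.mgrid[0:384,0:512]
    o,d=rays(name,np.c_[u.ravel(),v.ravel()],s)
    return (o+d*depth.ravel()[:,None]).reshape(384,512,3)
E
python3 - <<'E'
from h import *
s=robot.sense(); print(s)
for n in ['scene','top','wrist']:
    p,d=imaging.grab_frame(n); save(n+'0',p); np.savez('f_'+n,p=p,d=d); print(n,imaging.camera_info(n))
E
```

```text
pics
{'clock': 0.0, 'joint_pos': array([ 1.00299301,  0.39922206,  0.04503188,  1.53787968, -0.01871019,
        1.20688785, -0.05070694]), 'qd': array([ 0.00024791, -0.00119017, -0.00066033,  0.00050241,  0.00058552,
        0.00027885,  0.00043538]), 'joint_efforts': array([-6.20016090e-04, -4.75129187e+01,  1.36452377e+00, -2.54219162e+01,
        1.17934146e-02,  9.24699765e-03,  2.90892251e-05]), 'eef_pos': array([ 0.29344523, -0.57933834,  0.25524408]), 'ee_rot': array([-0.16447454,  0.68842845, -0.68709365,  0.16406309]), 'contact_force': array([-0.52495444, -0.95620199, -0.48129934]), 'wrist_torque': array([-0.05007063, -0.01429501, -0.03611794]), 'width': 0.9989505353805205}
scene {'mtx': array([[411.59553434,   0.        , 260.67425342],
       [  0.        , 411.59553434, 192.01296701],
       [  0.        ,   0.        ,   1.        ]]), 'dist_coeffs': array([-0.1305631,  0.       ,  0.       ,  0.       ,  0.       ]), 'cam_to_world': array([[ 0.14155058, -0.81689821,  0.55914287,  1.02908827],
       [ 0.98986636,  0.12325663, -0.07051514, -0.07096178],
       [-0.01131
[... 545 characters left out ...]
57,  1.15680776],
       [ 0.        ,  0.        ,  0.        ,  1.        ]])}
wrist {'mtx': array([[336.82733599,   0.        , 250.42461688],
       [  0.        , 336.82733599, 187.90380075],
       [  0.        ,   0.        ,   1.        ]]), 'dist_coeffs': array([-0.09977775,  0.        ,  0.        ,  0.        ,  0.        ]), 'tool_from_camera': array([[ 2.39465197e-04, -9.62875136e-01, -2.69947061e-01,
        -6.98875411e-02],
       [ 8.86583230e-04,  2.69947167e-01, -9.62874728e-01,
        -1.17861024e-01],
       [ 9.99999578e-01, -8.75555132e-06,  9.18311899e-04,
        -1.08929950e-03],
       [ 0.00000000e+00,  0.00000000e+00,  0.00000000e+00,
         1.00000000e+00]])}
```

View pics/scene0.png

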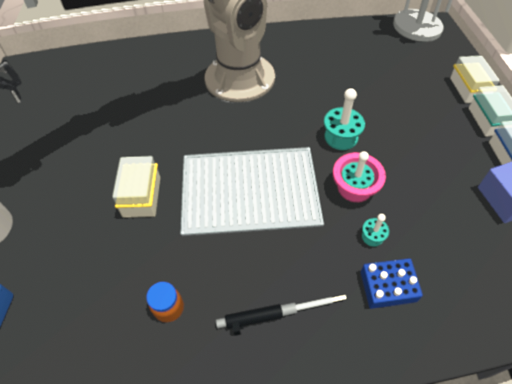

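View pics/top0.png

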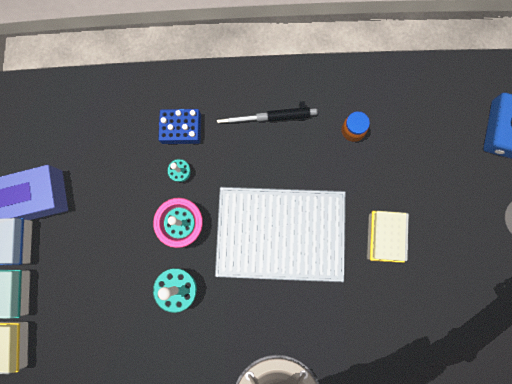

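View pics/wrist0.png

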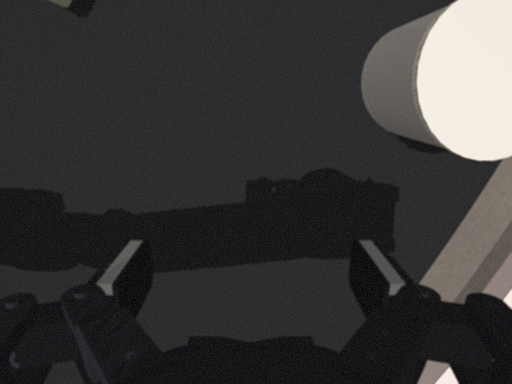

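The scene view shows the bowl (pink ring) at about (360,177) with the carrier in it. There are look-alike carriers at (344,127), which is larger, and (375,232), which is smaller. In the top view the bowl is at (178,222), the mat spans (217–345, 188–282), and the tip box is at (388,236).

```bash
cat > meas.py <<'E'
from h import *
def tri(uv1,uv2):
    o1,d1=rays('scene',[uv1]);o2,d2=rays('top',[uv2]);d1=d1[0];d2=d2[0]
    A=np.c_[d1,-d2];t=np.linalg.lstsq(A,o2-o1,rcond=None)[0]
    a=o1+d1*t[0];b=o2+d2*t[1];return (a+b)/2,np.linalg.norm(a-b)
E
python3 - <<'E'
from meas import *
F={n:np.load(f'f_{n}.npz') for n in ['scene','top']}
for n in F:
    p=F[n]['p'];hsv=cv2.cvtColor(p,cv2.COLOR_RGB2HSV);C=cloud(n,F[n]['d'])
    m=cv2.inRange(hsv,(155,120,90),(178,255,255))
    P=C[m>0];print(n,'pink',m.sum()//255,'z pct',np.percentile(P[:,2],[5,50,95,99]).round(4))
    top=P[(P[:,2]>.057)&(P[:,2]<.075)]
    def circ(xy):
        A=np.c_[2*xy,np.ones(len(xy))];c=np.linalg.lstsq(A,(xy**2).sum(1),rcond=None)[0];return c[:2],np.sqrt(c[2]+c[0]**2+c[1]**2)
    # outer contour
    cs,_=cv2.findContours(m,cv2.RETR_EXTERNAL,cv2.CHAIN_APPROX_NONE);c=max(cs,key=cv2.contourArea);
    xy=onplane(n,c.reshape(-1,2),.064)[:,:2]
    print('outer circle @.064',circ(xy))
    print('toppts',top[:,:2].mean(0), (top[:,:2].min(0)+top[:,:2].max(0))/2,np.ptp(top[:,:2],axis=0))
    # teal
    mt=cv2.inRange(hsv,(75,80,60),(95,255,255))
    k,l,st,ce=cv2.connectedComponentsWithStats(mt)
    for i in range(1,k):
        if st[i,4]>60:
            q=C[l==i];q=q[q[:,2]<1];print('teal',st[i],ce[i].round(1),'z',np.percentile(q[:,2],[5,50,90]).round(3),'xy',np.median(q[:,:2],0).round(3))
    # mat
    rel=C[...,2]; mm=((rel>.003)&(rel<.016)&(C[...,0]>.2)&(C[...,0]<.8)&(abs(C[...,1])<.35)).astype(np.uint8)*255
    g=cv2.inRange(hsv,(0,0,110),(180,70,255)); 
    k,l,st,ce=cv2.connectedComponentsWithStats(g)
    for i in range(1,k):
        if 4000<st[i,4]<20000:
            c=cv2.findContours((l==i).astype(np.uint8),cv2.RETR_EXTERNAL,cv2.CHAIN_APPROX_NONE)[0][0]
            w=onplane(n,c.reshape(-1,2),.008)[:,:2].astype(np.float32)
            print('light',st[i],cv2.minAreaRect(w),cv2.boxPoints(cv2.minAreaRect(w)).round(3).tolist(),np.median(C[l==i][:,2]))
E
```

```text
scene pink 1202 z pct [0.0011 0.0621 0.0656 0.0667]
outer circle @.064 (array([0.47535724, 0.23788909]), np.float64(0.06025576570934352))
toppts [0.47437835 0.24030265] [0.46768015 0.24278739] [0.12669013 0.12870204]
teal [474  95  27  31 108] [485.8 112.9] z [0.048 0.052 0.056] xy [0.309 0.675]
teal [ 323  107   43   44 1272] [342.5 129. ] z [0.001 0.062 0.065] xy [0.311 0.242]
teal [342 163  32  25 524] [357.8 175.8] z [0.054 0.056 0.058] xy [0.473 0.237]
teal [361 218  29  29 556] [374.  232.7] z [0.    0.035 0.037] xy [0.619 0.241]
light [  180   147   144    88 10911] ((0.43309205770492554, -0.024812906980514526), (0.3447497487068176, 0.24753236770629883), 85.97135162353516) [[0.2980000078678131, -0.18799999356269836], [0.5440000295639038, -0.20499999821186066], [0.5690000057220459, 0.1379999965429306], [0.32199999690055847, 0.15600000321865082]] 0.0067703202315191335
top pink 564 z pct [-0.0002  0.0579  0.0659  0.0673]
outer circle @.064 (array([0.46639613, 0.2404067 ]), np.float64(0.06405912255104251))
toppts [0.46663724 0.23955612] [0.46628625 0.24108393] [0.12787204 0.12872085]
teal [167 159  24  23 360] [179.2 170.7] z [-0.     0.034  0.037] xy [0.607 0.241]
teal [164 208  30  30 563] [179.4 222.9] z [0.052 0.056 0.058] xy [0.462 0.235]
teal [ 153  268   44   45 1189] [175.4 289.7] z [0.002 0.063 0.065] xy [0.296 0.245]
teal [  0 270  22  48 171] [ 16.9 289.7] z [0.047 0.053 0.059] xy [0.302 0.675]
light [  215   187   131    96 11617] ((0.43259239196777344, -0.0255575031042099), (0.3435119092464447, 0.2440917044878006), 85.86125183105469) [[0.2980000078678131, -0.18799999356269836], [0.5419999957084656, -0.20600000023841858], [0.5669999718666077, 0.13699999451637268], [0.3230000138282776, 0.1550000011920929]] 0.006212141584588604
```

```bash
python3 - <<'E'
from meas import *
for n,(u,v) in {'scene':(360,165),'top':(178,222)}.items():
    p=np.load(f'f_{n}.npz')['p']; c=p[v-50:v+50,u-60:u+60]; save('crop_'+n,cv2.resize(c,None,fx=6,fy=6,interpolation=cv2.INTER_CUBIC))
E
```

```text
(no output)
```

View pics/crop_scene.png

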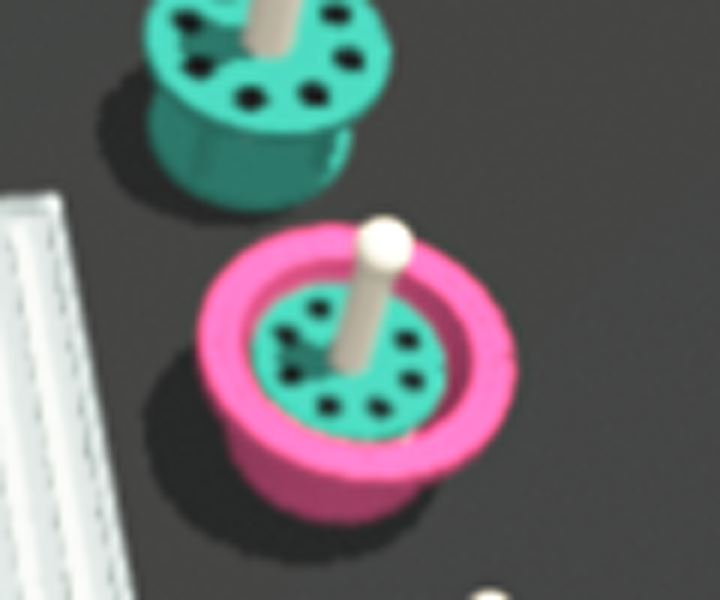

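View pics/crop_top.png

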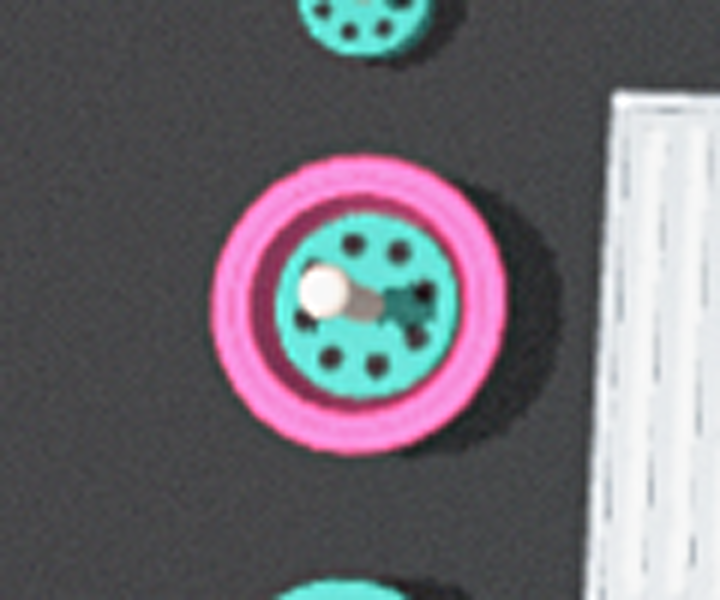

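```bash
python3 - <<'E'
from meas import *
print('ball',tri((364.0,155.7),(171.9,220.2)))
print('teal disc',tri((357.8,175.8),(179.4,222.9)))
# pink rim: ellipse centers
cs=[]
s=robot.sense();Rm=R.from_quat(s['ee_rot']).as_matrix();print('tool axes cols\n',Rm.round(4))
d=Rm.T@(np.array([.4665,.2405,.30])-s['eef_pos']);print('shift mm to over bowl',d*1000)
# jaw target along mat x
mx=np.array([.9974,-.0727,0]);z=Rm[:,2];print('jaw now',z,'angle to mat x about world z',np.degrees(np.arctan2(z[0]*mx[1]-z[1]*mx[0],z@mx)))
# post axis in each view at z=.056, post base pixels; post bottom in scene crop (348,365), top crop (367,305)
print(tri((300+348/6-.4,115+362/6-.4),(118+370/6-.4,172+304/6-.4)))
E
```

```text
ball (array([0.46653042, 0.2410198 , 0.12727271]), np.float64(0.0032186314586008483))
teal disc (array([0.46609369, 0.2405695 , 0.04862749]), np.float64(0.003912482421026227))
tool axes cols
 [[-8.921e-01 -8.000e-04  4.519e-01]
 [-4.519e-01  1.200e-03 -8.921e-01]
 [ 1.000e-04 -1.000e+00 -1.500e-03]]
shift mm to over bowl [-524.86913307  -43.60603396 -653.37511945]
jaw now [ 0.45190342 -0.89206567 -0.00146113] angle to mat x about world z 58.9652091094066
(array([0.46720097, 0.23922432, 0.05401959]), np.float64(0.0029629940893089))
```

Emit:
step_arm(deltas=[[1, [-525, -44, -653], -1.03], [1, [-525, -44, -653], -1.03], [1, [-525, -44, -653], -1.03], [1, [-525, -44, -653], -1.03], [1, [-525, -44, -653], -1.03], [1, [-525, -44, -653], -1.03], [1, [-525, -44, -653], -1.03], [1, [-525, -44, -653], -1.03], [1, [-525, -44, -653], -1.03], [1, [-525, -44, -653], -1.03], [1, [-525, -44, -653], -1.03], [1, [-525, -44, -653], -1.03]])

```text
clock: 1.65
eef_pos: [0.4487, 0.1545, 0.2958]
ee_rot: [0.481, -0.517, 0.518, -0.482]
contact_force: [0.6, -1.3, -0.5]
width: 1.001
```

```bash
cat > go.py <<'E'
import sys
from h import *
# usage: go.py x y z [jaw azimuth deg]
s=robot.sense();Rm=R.from_quat(s['ee_rot']).as_matrix()
t=np.array([float(a) for a in sys.argv[1:4]])
print('tcp',s['eef_pos'].round(4),'clock',round(s['clock'],2),'F',s['contact_force'].round(1),'w',round(s['width'],3),'jaw az',np.degrees(np.arctan2(Rm[1,2],Rm[0,2])).round(2),'axis',Rm[:,1].round(3))
print('shift',(Rm.T@(t-s['eef_pos'])*1000).round(1))
if len(sys.argv)>4:
    a=np.radians(float(sys.argv[4]))-np.arctan2(Rm[1,2],Rm[0,2]); print('roll',-((a+np.pi/2)%np.pi-np.pi/2))
E
python3 go.py .4665 .2405 .25 -4.1
python3 - <<'E'
from h import *
s=robot.sense();p,d=imaging.grab_frame('wrist');save('w1',p);np.savez('f_w1',p=p,d=d,**{k:s[k] for k in('eef_pos','ee_rot')})
E
```

```text
tcp [0.4487 0.1545 0.2958] clock 1.65 F [ 0.6 -1.3 -0.5] w 1.001 jaw az -4.16 axis [ 0.001 -0.001 -1.   ]
shift [-87.1  45.8  11.5]
roll -0.0010943756157353324
```

View pics/w1.png

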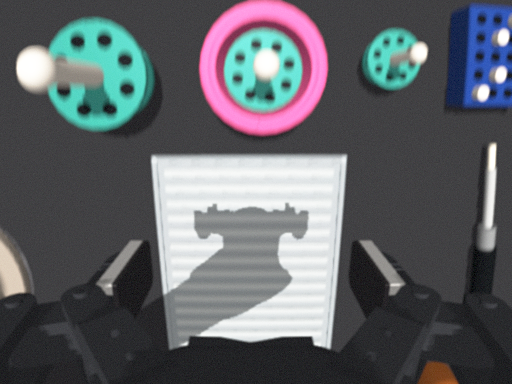

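The wrist view shows the bowl ring centred near (264,67) with the ball at (266,63), the large look-alike on the left and the small one on the right. I'll refine from this view.

```bash
python3 - <<'E'
from h import *
f=np.load('f_w1.npz');p=f['p'];s=dict(eef_pos=f['eef_pos'],ee_rot=f['ee_rot'])
hsv=cv2.cvtColor(p,cv2.COLOR_RGB2HSV)
def circ(xy):
    A=np.c_[2*xy,np.ones(len(xy))];c=np.linalg.lstsq(A,(xy**2).sum(1),rcond=None)[0];return c[:2].round(4),np.sqrt(c[2]+c[0]**2+c[1]**2).round(4)
m=cv2.inRange(hsv,(150,100,90),(178,255,255))
c=max(cv2.findContours(m,0,1)[0],key=cv2.contourArea).reshape(-1,2)
print('rim',circ(onplane('wrist',c,.064,s)[:,:2]), c.min(0),c.max(0))
m=cv2.inRange(hsv,(75,80,60),(95,255,255));k,l,st,ce=cv2.connectedComponentsWithStats(m)
i=min([i for i in range(1,k) if st[i,4]>300],key=lambda i:abs(ce[i]-[264,67]).sum())
c=max(cv2.findContours((l==i).astype(np.uint8),0,1)[0],key=cv2.contourArea)
h=cv2.convexHull(c).reshape(-1,2);print('disc',circ(onplane('wrist',h,.056,s)[:,:2]))
m=cv2.inRange(hsv,(0,0,205),(180,70,255));m[:, :230]=0;m[:,300:]=0;m[120:]=0
c=max(cv2.findContours(m,0,1)[0],key=cv2.contourArea);print(cv2.minEnclosingCircle(c))
(u,v),r=cv2.minEnclosingCircle(c);print('ball',onplane('wrist',[(u,v)],.127,s))
C=cloud('wrist',f['d'],s);print('ball depth z',C[int(v),int(u)],'rim z',np.median(C[cv2.inRange(hsv,(150,100,180),(178,255,255))>0][:,2]),'disc z',np.median(C[l==i][:,2]))
E
```

```text
rim (array([0.469 , 0.2483]), np.float64(0.0653)) [198   0] [328 136]
disc (array([0.4688, 0.2474]), np.float64(0.0393))
((266.9444580078125, 63.16666793823242), 15.67129135131836)
ball [[0.46975314 0.2481581  0.127     ]]
ball depth z [0.46857673 0.2476509  0.13527454] rim z 0.06380803490661796 disc z 0.05626890433378645
```

Emit:
step_arm(deltas=[[1, [-40, 0, 10], 0], [1, [-40, 0, 10], 0], [1, [-40, 0, 10], 0]])

```text
clock: 2.08
eef_pos: [0.4612, 0.1911, 0.2952]
ee_rot: [0.482, -0.518, 0.518, -0.481]
contact_force: [-0.6, -0.1, -0.4]
width: 1.0
```

```bash
cat > wm.py <<'E'
from h import *
import sys
s=robot.sense();p,d=imaging.grab_frame('wrist');save(sys.argv[1],p);print(s['eef_pos'],abs(s['qd']).max())
hsv=cv2.cvtColor(p,cv2.COLOR_RGB2HSV)
def circ(xy):
    A=np.c_[2*xy,np.ones(len(xy))];c=np.linalg.lstsq(A,(xy**2).sum(1),rcond=None)[0];return c[:2].round(4),np.sqrt(c[2]+c[0]**2+c[1]**2).round(4)
C=cloud('wrist',d,s)
m=cv2.inRange(hsv,(150,100,90),(178,255,255))
c=max(cv2.findContours(m,0,1)[0],key=cv2.contourArea).reshape(-1,2)
print('rim',circ(onplane('wrist',c,.064,s)[:,:2]), c.min(0),c.max(0))
cx,cy=(c.min(0)+c.max(0))/2
m=cv2.inRange(hsv,(75,80,60),(95,255,255));k,l,st,ce=cv2.connectedComponentsWithStats(m)
i=min([i for i in range(1,k) if st[i,4]>300],key=lambda i:abs(ce[i]-[cx,cy]).sum())
c=max(cv2.findContours((l==i).astype(np.uint8),0,1)[0],key=cv2.contourArea)
h=cv2.convexHull(c).reshape(-1,2);print('disc',circ(onplane('wrist',h,.056,s)[:,:2]))
b=(C[...,2]>.117)&(C[...,2]<.145)&(abs(C[...,0]-.467)<.03)&(abs(C[...,1]-.243)<.03)
c=max(cv2.findContours(b.astype(np.uint8),0,1)[0],key=cv2.contourArea);(u,v),r=cv2.minEnclosingCircle(c);print('ball',u,v,r,onplane('wrist',[(u,v)],.127,s))
g=cv2.inRange(hsv,(0,0,90),(180,70,255))&(abs(C[...,2]-.008)<.01).astype(np.uint8)*255
q=C[g>0];print('mat y max',np.percentile(q[:,1],99.5),'x range',np.percentile(q[:,0],[.5,99.5]))
E
python3 wm.py w2
```

```text
[0.4611914  0.19108612 0.29515143] 0.01610134367763295
rim (array([0.4684, 0.2454]), np.float64(0.0642)) [190  43] [317 172]
disc (array([0.4682, 0.244 ]), np.float64(0.0394))
ball 253.8972625732422 115.30821990966797 13.338531494140625 [[0.46834354 0.24360476 0.127     ]]
mat y max 0.2532889919570276 x range [0.09113244 0.75953563]
```

View pics/w2.png

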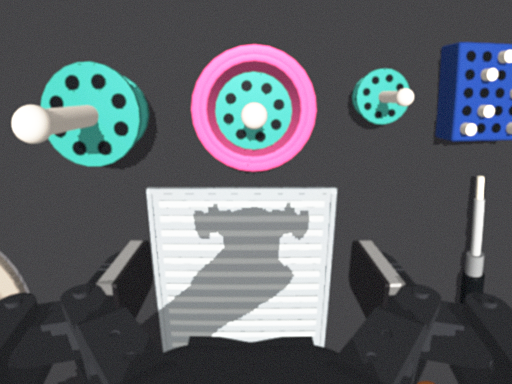

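```bash
python3 go.py .468 .2435 .111 -4.1
```

```text
tcp [0.4613 0.1906 0.2952] clock 2.12 F [ 0.5 -0.8 -0.9] w 0.999 jaw az -4.21 axis [-0.001 -0.001 -1.   ]
shift [-53.5 184.2   2.9]
roll -0.0019629282162427764
```

Emit:
step_arm(deltas=[[1, [-53, 0, 3], 0], [1, [-53, 50, 3], 0], [1, [-53, 90, 3], 0], [1, [-53, 90, 3], 0]])

```text
clock: 2.62
eef_pos: [0.4666, 0.2418, 0.203]
ee_rot: [-0.484, 0.518, -0.518, 0.479]
contact_force: [-0.1, -0.1, 0.8]
width: 1.002
```

```bash
python3 go.py .468 .2435 .111 -4.1; python3 wm.py w3
```

```text
tcp [0.4666 0.2418 0.203 ] clock 2.62 F [-0.1 -0.1  0.8] w 1.002 jaw az -4.22 axis [-0.006 -0.004 -1.   ]
shift [-2.2 91.9  1.8]
roll -0.00204160715379631
[0.46656331 0.24178526 0.20295398] 0.07966271734303741
rim (array([0.4688, 0.2459]), np.float64(0.0639)) [172  96] [334 254]
disc (array([0.4685, 0.2442]), np.float64(0.0394))
ball 252.7982940673828 208.82395935058594 17.95952606201172 [[0.46838632 0.24402191 0.127     ]]
mat y max 0.2762986573708474 x range [0.32809964 0.67467018]
```

View pics/w3.png

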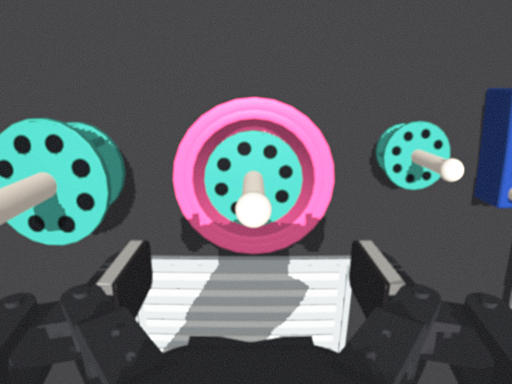

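Emit:
step_arm(deltas=[[1, [-2, 40, 2], 0], [1, [-2, 70, 2], 0], [1, [-2, 92, 2], 0], [1, [-2, 92, 2], 0], [0, [-2, 92, 2], 0], [0, [-2, 92, 2], 0], [0, [-2, 92, 2], 0], [0, [-2, 92, 2], 0], [0, [-2, 92, 2], 0], [0, [-2, 92, 2], 0]])

```text
clock: 3.92
eef_pos: [0.4706, 0.2469, 0.1141]
ee_rot: [0.482, -0.518, 0.518, -0.482]
contact_force: [-1.4, -0.4, 4.4]
width: 0.209
```

```bash
python3 go.py .468 .2435 .211 -4.1; python3 - <<'E'
from h import *
p,d=imaging.grab_frame('wrist');save('w4',p);p,d=imaging.grab_frame('scene');save('s4',p[100:300,200:450].repeat(3,0).repeat(3,1))
E
```

```text
tcp [0.4706 0.2469 0.1141] clock 3.92 F [-1.4 -0.4  4.4] w 0.209 jaw az -4.11 axis [ 0.001  0.    -1.   ]
shift [  3.6 -96.9  -2.3]
roll -0.00019861540944154932
```

View pics/w4.png

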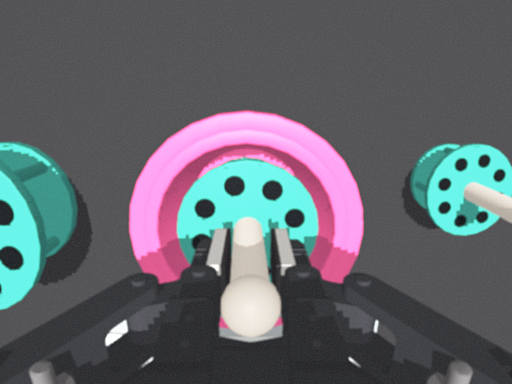

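View pics/s4.png

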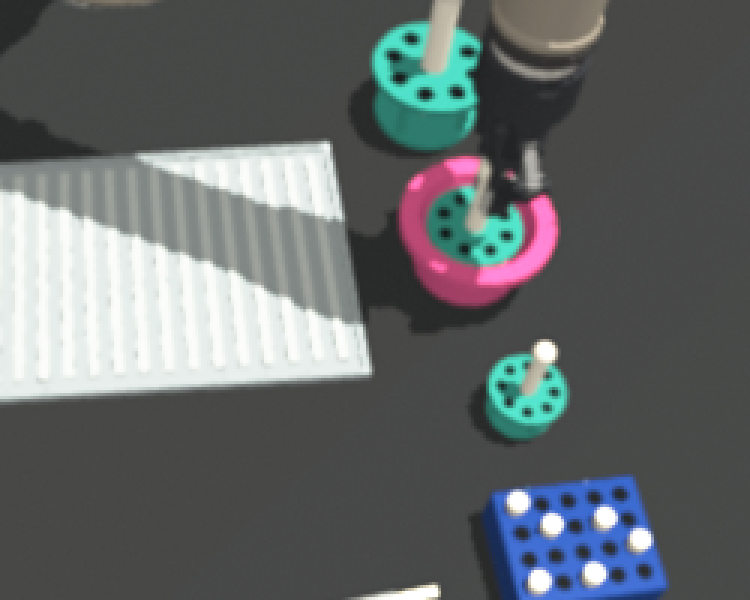

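Emit:
step_arm(deltas=[[0, [0, -20, 0], 0], [0, [0, -50, 0], 0], [0, [0, -90, 0], 0], [0, [0, -95, 0], 0], [0, [0, -95, 0], 0], [0, [30, -95, 0], 0]])

```text
clock: 4.78
eef_pos: [0.467, 0.2181, 0.2076]
ee_rot: [-0.483, 0.517, -0.516, 0.483]
contact_force: [0.2, -1.8, -1.6]
width: 0.212
```

```bash
python3 go.py .434 -.141 .211 -4.1; python3 - <<'E'
from h import *
p,d=imaging.grab_frame('wrist');save('w5',p);p,d=imaging.grab_frame('scene');save('s5',p[60:260,200:450].repeat(3,0).repeat(3,1))
E
```

```text
tcp [0.467  0.2181 0.2076] clock 4.78 F [ 0.2 -1.8 -1.6] w 0.212 jaw az -3.88 axis [-0.002  0.001 -1.   ]
shift [360.5  -3.8  -8.7]
roll 0.003917163191141215
```

View pics/w5.png

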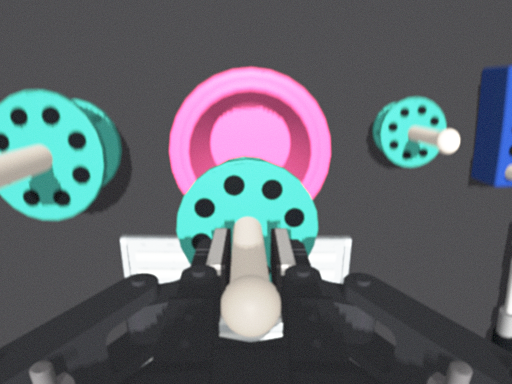

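View pics/s5.png

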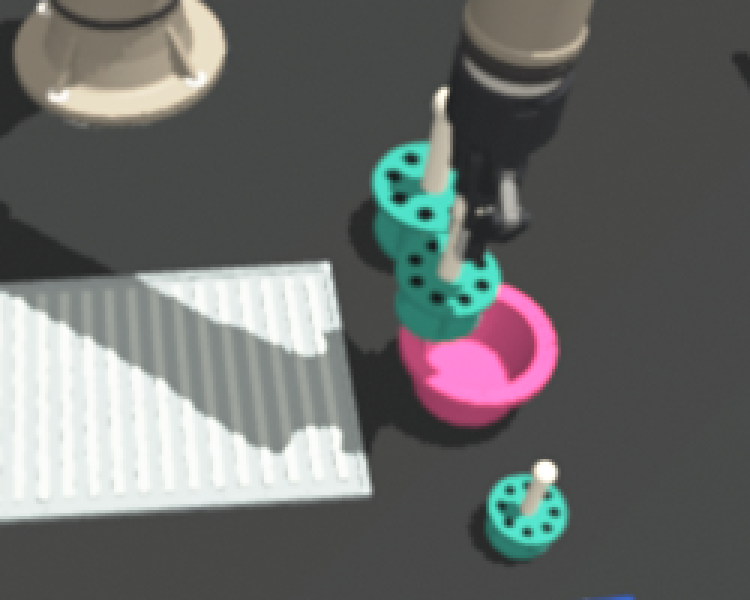

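The carrier is lifted clear of the bowl and hangs upright. Next I'll carry it over the mat.

Emit:
step_arm(deltas=[[0, [40, 0, -2], 0], [0, [90, 0, -3], 0], [0, [140, 0, -4], 0], [0, [190, 0, -5], 0], [0, [240, 0, -6], 0], [0, [285, 0, -7], 0], [0, [325, 0, -8], 0], [0, [350, 0, -9], 0], [0, [358, 0, -9], 0], [0, [358, 0, -9], 0], [0, [358, 40, -9], 0], [0, [358, 65, -9], 0]])

```text
clock: 6.38
eef_pos: [0.4332, -0.1378, 0.1423]
ee_rot: [-0.482, 0.518, -0.516, 0.482]
contact_force: [0.0, -0.8, -0.6]
width: 0.215
```

```bash
python3 go.py .434 -.141 .112 -4.1; python3 - <<'E'
from h import *
p,d=imaging.grab_frame('wrist');save('w6',p);p,d=imaging.grab_frame('scene');save('s6',p[60:260,130:380].repeat(3,0).repeat(3,1));p,d=imaging.grab_frame('top');save('t6',p[150:350,150:400].repeat(3,0).repeat(3,1))
E
```

```text
tcp [ 0.4332 -0.1378  0.1423] clock 6.38 F [ 0.  -0.8 -0.6] w 0.215 jaw az -3.96 axis [-0.001  0.001 -1.   ]
shift [ 3.2 30.3  1.1]
roll 0.002430375392006967
```

View pics/t6.png

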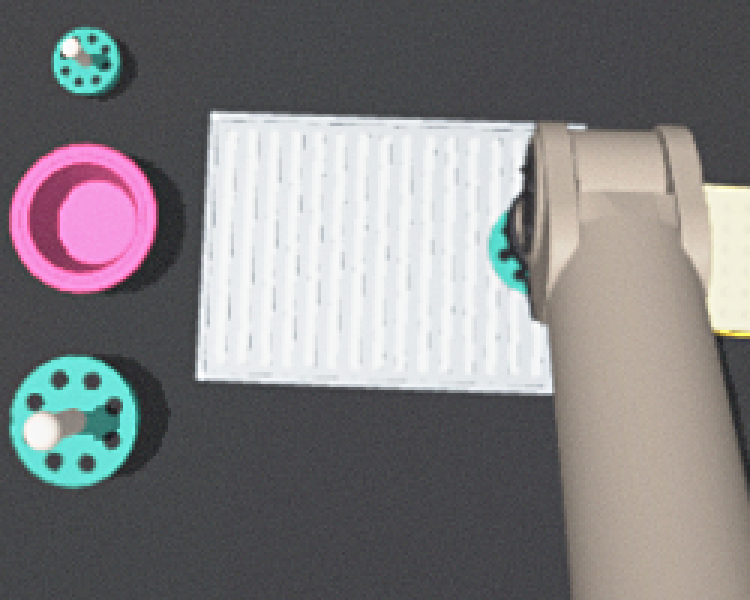

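View pics/s6.png

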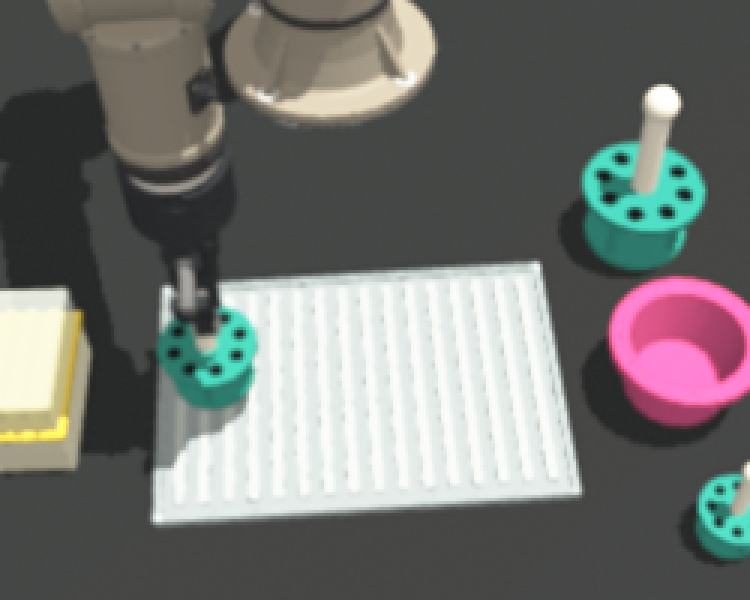

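Emit:
step_arm(deltas=[[0, [0, 10, 0], 0], [0, [0, 20, 0], 0], [0, [0, 25, 0], 0], [0, [0, 27, 0], 0], [0, [0, 28, 0], 0], [0, [0, 28, 0], 0], [0, [0, 28, 0], 0]])

```text
clock: 7.4
eef_pos: [0.4337, -0.1398, 0.1158]
ee_rot: [0.482, -0.517, 0.518, -0.482]
contact_force: [0.5, 0.7, -0.5]
width: 0.214
```

Emit:
step_arm(deltas=[[0, [0, 1.5, 0], 0], [0, [0, 2.5, 0], 0], [0, [0, 2.5, 0], 0]])

```text
clock: 7.78
eef_pos: [0.4334, -0.1398, 0.113]
ee_rot: [-0.482, 0.518, -0.518, 0.482]
contact_force: [-0.7, -0.2, -1.4]
width: 0.215
```

Emit:
step_arm(deltas=[[0, [0, 1, 0], 0], [0, [0, 2, 0], 0], [0, [0, 2, 0], 0]])

```text
clock: 8.15
eef_pos: [0.4338, -0.14, 0.1121]
ee_rot: [0.482, -0.517, 0.518, -0.481]
contact_force: [-3.5, 0.0, 8.8]
width: 0.212
```

Upward force is now about 9 N and the height is as predicted, so the foot is on the mat. I'll release.

Emit:
step_arm(deltas=[[0, [0, -0.5, 0], 0], [0.3, [0, -0.5, 0], 0], [0.45, [0, -0.5, 0], 0], [0.6, [0, -0.5, 0], 0], [0.8, [0, -0.5, 0], 0], [1, [0, -0.5, 0], 0], [1, [0, -0.5, 0], 0], [1, [0, -30, 0], 0], [1, [0, -80, 0], 0], [1, [0, -120, 0], 0], [1, [-50, -150, 0], 0], [1, [-100, -150, 0], 0]])

```text
clock: 9.65
eef_pos: [0.4425, -0.0392, 0.2638]
ee_rot: [0.48, -0.516, 0.52, -0.482]
contact_force: [-0.1, 0.3, -0.9]
width: 1.0
```

```bash
python3 go.py .4675 .2675 .2 -4.1; python3 - <<'E'
from h import *
p,d=imaging.grab_frame('wrist');save('w7',p);p,d=imaging.grab_frame('scene');save('s7',p[60:260,130:380].repeat(3,0).repeat(3,1))
E
```

```text
tcp [ 0.4425 -0.0392  0.2638] clock 9.65 F [-0.1  0.3 -0.9] w 1.0 jaw az -4.25 axis [ 0.006 -0.001 -1.   ]
shift [-307.7   63.5    1.8]
roll -0.0025822966729902586
```

View pics/s7.png

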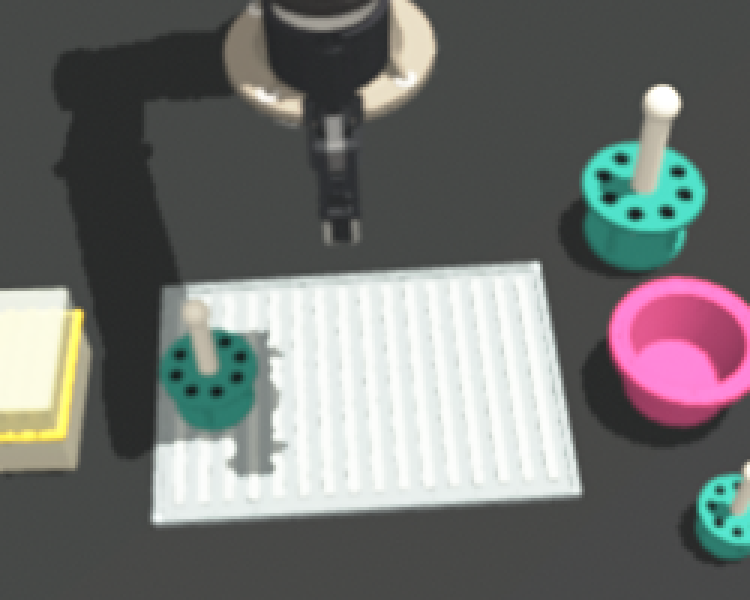

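Carrier stands upright on the left end of the mat. Next, the bowl: I'll enter it with the fingers partly closed and push low on its inner wall, sliding it against the mat's edge.

Emit:
step_arm(deltas=[[0.25, [-60, 0, 1], 0], [0.25, [-120, 0, 2], 0], [0.25, [-180, 0, 3], 0], [0.25, [-240, 0, 4], 0], [0.25, [-284, 0, 4.5], 0], [0.25, [-284, 30, 4.5], 0], [0.25, [-284, 80, 4.5], 0], [0.25, [-284, 125, 4.5], 0], [0.25, [-284, 125, 4.5], 0], [0.25, [-284, 125, 4.5], 0]])

```text
clock: 11.0
eef_pos: [0.4666, 0.2434, 0.1375]
ee_rot: [0.481, -0.518, 0.518, -0.482]
contact_force: [1.2, 0.2, 0.3]
width: 0.25
```

```bash
python3 go.py .468 .2435 .055 -4.1; python3 - <<'E'
from h import *
p,d=imaging.grab_frame('wrist');save('w8',p)
E
```

```text
tcp [0.4666 0.2434 0.1375] clock 11.0 F [1.2 0.2 0.3] w 0.25 jaw az -4.13 axis [ 0.002  0.001 -1.   ]
shift [-0.1 82.5  1.3]
roll -0.0005835836033618591
```

View pics/w8.png

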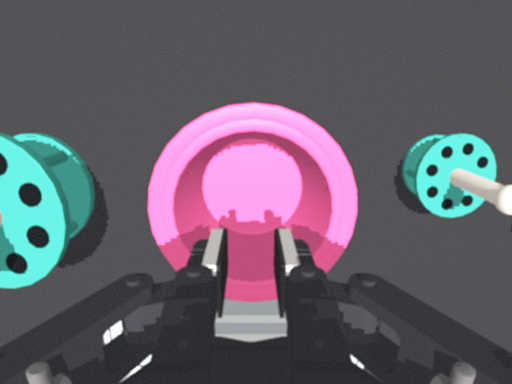

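Emit:
step_arm(deltas=[[0.25, [0, 30, 1], 0], [0.25, [0, 55, 1], 0], [0.25, [0, 72, 1], 0], [0.25, [0, 80, 1], 0], [0.25, [0, 80, 1], 0], [0.25, [10, 80, 1], 0], [0.25, [20, 80, 1], 0], [0.25, [30, 80, 1], 0], [0.25, [40, 80, 1], 0], [0.25, [50, 80, 1], 0], [0.25, [55, 80, 1], 0], [0.25, [55, 80, 1], 0]])

```text
clock: 12.55
eef_pos: [0.4627, 0.1873, 0.0561]
ee_rot: [0.482, -0.518, 0.518, -0.481]
contact_force: [0.5, 0.2, 0.0]
width: 0.248
```

```bash
python3 go.py .468 .2435 .055 -4.1; python3 - <<'E'
from h import *
p,d=imaging.grab_frame('wrist');save('w9',p);p,d=imaging.grab_frame('scene');save('s9',p[60:260,200:450].repeat(3,0).repeat(3,1))
E
```

```text
tcp [0.4627 0.1873 0.0561] clock 12.55 F [0.5 0.2 0. ] w 0.248 jaw az -4.16 axis [-0.    -0.001 -1.   ]
shift [-56.4   1.1   1.2]
roll -0.0009886836377634989
```

View pics/s9.png

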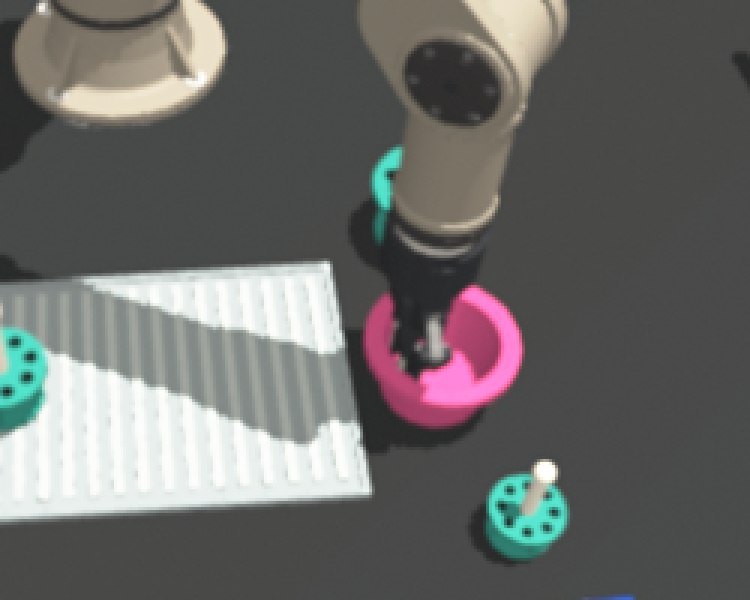

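View pics/w9.png

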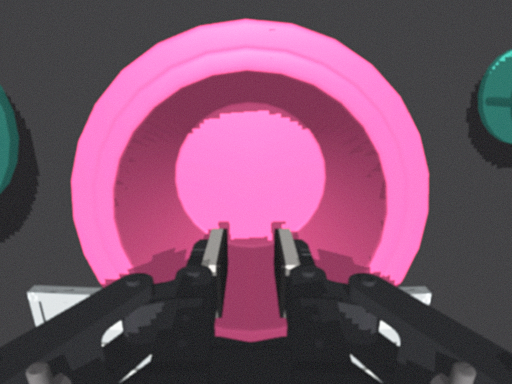

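The bowl slid about 27 mm, upright and centred on the fingers. I'll keep pushing to the mat's edge.

Emit:
step_arm(deltas=[[0.25, [8, 0, 0], 0], [0.25, [14, 0, 0], 0], [0.25, [18, 0, 0], 0], [0.25, [18, 0, 0], 0]])

```text
clock: 13.15
eef_pos: [0.4613, 0.1693, 0.056]
ee_rot: [0.482, -0.518, 0.518, -0.481]
contact_force: [0.2, -0.3, 0.3]
width: 0.25
```

```bash
python3 go.py .468 .2435 .055 -4.1; python3 wm.py w10; python3 - <<'E'
from h import *
p,d=imaging.grab_frame('scene');save('s10',p[60:260,200:450].repeat(3,0).repeat(3,1))
E
```

```text
tcp [0.4613 0.1693 0.056 ] clock 13.15 F [ 0.2 -0.3  0.3] w 0.25 jaw az -4.16 axis [-0.    -0.001 -1.   ]
shift [-74.5   1.    1.3]
roll -0.0011229876611611456
[0.4613222  0.16925406 0.05602045] 0.006782518368424903
rim (array([0.4646, 0.21  ]), np.float64(0.0536)) [70 18] [429 342]
disc (array([0.3516, 0.2491]), np.float64(0.0305))Traceback (most recent call last):
  File "wm.py", line 17, in <module>
    c=max(cv2.findContours(b.astype(np.uint8),0,1)[0],key=cv2.contourArea);(u,v),r=cv2.minEnclosingCircle(c);print('ball',u,v,r,onplane('wrist',[(u,v)],.127,s))
ValueError: max() iterable argument is empty
```

View pics/s10.png

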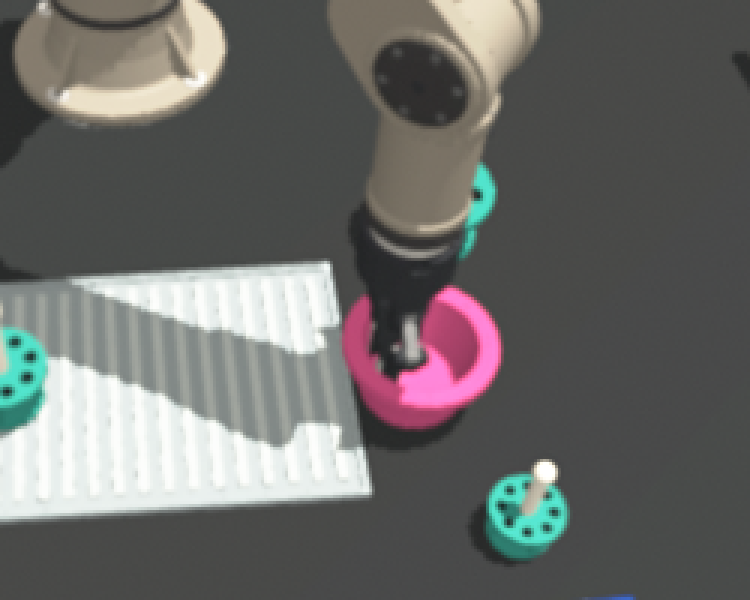

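Emit:
step_arm(deltas=[[0.25, [2, 0, 0], 0], [0.25, [4, 0, 0], 0], [0.25, [4, 0, 0], 0]])

```text
clock: 13.62
eef_pos: [0.461, 0.1659, 0.0561]
ee_rot: [0.482, -0.518, 0.518, -0.482]
contact_force: [-0.2, 0.6, 0.3]
width: 0.251
```

```bash
python3 - <<'E'
from h import *
p,d=imaging.grab_frame('scene')
hsv=cv2.cvtColor(p,cv2.COLOR_RGB2HSV);C=cloud('scene',d)
m=cv2.inRange(hsv,(150,100,60),(178,255,255))>0
q=C[m];q=q[(q[:,2]>.05)&(q[:,2]<.08)];print(q.min(0),q.max(0))
c=max(cv2.findContours(m.astype(np.uint8),0,1)[0],key=cv2.contourArea);print(cv2.boundingRect(c))
E
```

```text
[0.41248743 0.12813316 0.05003619] [0.52623942 0.25446786 0.07733336]
(313, 155, 53, 48)
```

Emit:
step_arm(deltas=[[0.25, [2, 0, 0], 0], [0.25, [3, 0, 0], 0], [0.25, [3, 0, 0], 0]])

```text
clock: 14.05
eef_pos: [0.4609, 0.1629, 0.0561]
ee_rot: [0.482, -0.518, 0.518, -0.482]
contact_force: [0.1, 0.5, -0.1]
width: 0.248
```

Emit:
step_arm(deltas=[[0.25, [2, 0, 0], 0], [0.25, [3, 0, 0], 0], [0.25, [3, 0, 0], 0]])

```text
clock: 14.42
eef_pos: [0.4607, 0.1605, 0.0562]
ee_rot: [-0.481, 0.518, -0.517, 0.482]
contact_force: [0.8, 2.5, -1.0]
width: 0.251
```

```bash
python3 - <<'E'
from h import *
p,d=imaging.grab_frame('scene')
save('s11',p[60:260,200:450].repeat(3,0).repeat(3,1))
hsv=cv2.cvtColor(p,cv2.COLOR_RGB2HSV);C=cloud('scene',d)
m=cv2.inRange(hsv,(150,100,60),(178,255,255))>0
q=C[m];q=q[(q[:,2]>.05)&(q[:,2]<.08)];print(q.min(0),q.max(0))
c=max(cv2.findContours(m.astype(np.uint8),0,1)[0],key=cv2.contourArea);print(cv2.boundingRect(c))
E
```

```text
[0.41197187 0.12356887 0.05002947] [0.52577258 0.24943919 0.07956334]
(311, 155, 53, 48)
```

View pics/s11.png

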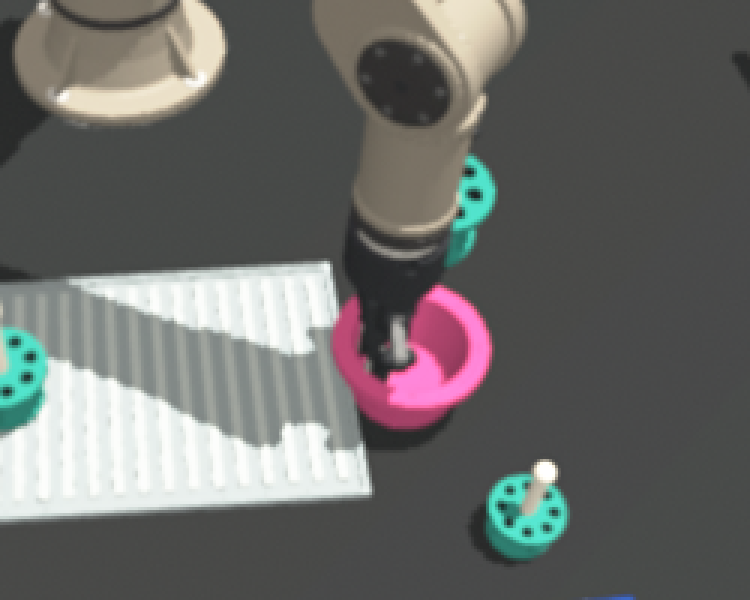

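The side force rose to about 2.5 N and the tool stalled at y≈0.160, so the bowl's base is against the mat's edge with its centre near y≈0.187. Next I'll go over to the outer side.

Emit:
step_arm(deltas=[[0.25, [-12, 0, 0], 0], [0.25, [-20, -30, 0], 0], [0.25, [-20, -80, 0], 0], [0.5, [-60, -110, 0], 0], [0.5, [-110, -110, 0], 0], [0.5, [-145, -110, 0], 0], [0.5, [-145, -80, 0], 0], [0.5, [-145, -30, 0], 0], [0.5, [-145, -10, 0], 0], [0.5, [-145, -10, 0], 0], [0.5, [-145, -10, 0], 0]])

```text
clock: 15.85
eef_pos: [0.472, 0.3056, 0.0676]
ee_rot: [0.481, -0.517, 0.518, -0.483]
contact_force: [0.9, 1.4, 0.4]
width: 0.496
```

```bash
python3 go.py .468 .26 .066 -4.1; python3 - <<'E'
from h import *
s=robot.sense();p,d=imaging.grab_frame('wrist');save('w12',p)
C=cloud('wrist',d,s)
p,d=imaging.grab_frame('scene')
save('s12',p[60:260,200:450].repeat(3,0).repeat(3,1))
hsv=cv2.cvtColor(p,cv2.COLOR_RGB2HSV);C=cloud('scene',d)
m=cv2.inRange(hsv,(150,100,60),(178,255,255))>0
q=C[m];q=q[(q[:,2]>.05)&(q[:,2]<.08)];print(q.min(0),q.max(0))
E
```

```text
tcp [0.472  0.3056 0.0676] clock 15.85 F [0.9 1.4 0.4] w 0.496 jaw az -4.13 axis [ 0.002  0.001 -1.   ]
shift [45.8  1.6 -0.7]
roll -0.0004867533371457622
[0.39861132 0.12347243 0.05001439] [0.52589735 0.24941045 0.06812133]
```

View pics/s12.png

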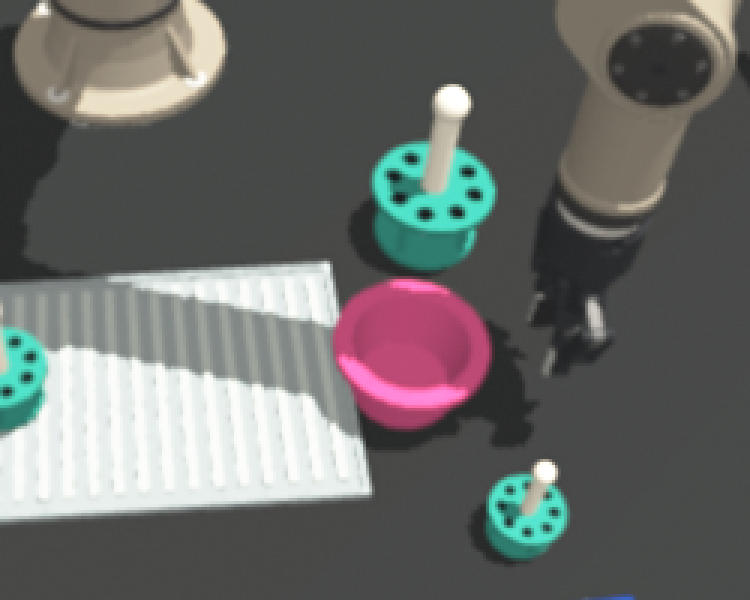

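View pics/w12.png

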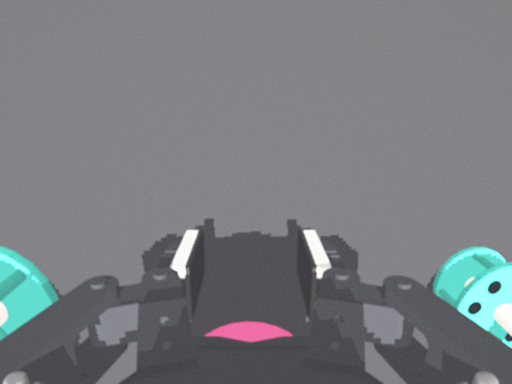

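```bash
python3 - <<'E'
from h import *
s=robot.sense();p,d=imaging.grab_frame('wrist')
C=cloud('wrist',d,s);Rm=R.from_quat(s['ee_rot']).as_matrix()
t=(C-s['eef_pos'])@Rm*1000
for v in range(222,290,6):
    print(v,[t[v,u].round(0).tolist() for u in (186,196,310,318)])
E
```

```text
222 [[3.0, 68.0, -38.0], [3.0, 68.0, -32.0], [3.0, 68.0, 36.0], [3.0, 68.0, 41.0]]
228 [[7.0, 69.0, -38.0], [6.0, 67.0, -32.0], [7.0, 68.0, 36.0], [7.0, 68.0, 41.0]]
234 [[-13.0, 15.0, -27.0], [-13.0, 13.0, -22.0], [-13.0, 14.0, 26.0], [11.0, 69.0, 41.0]]
240 [[-12.0, 9.0, -26.0], [-13.0, 9.0, -22.0], [-13.0, 7.0, 25.0], [-13.0, 9.0, 28.0]]
246 [[-13.0, 3.0, -25.0], [-13.0, 2.0, -21.0], [-13.0, 3.0, 24.0], [-13.0, 2.0, 27.0]]
252 [[-13.0, -3.0, -24.0], [-10.0, 2.0, -21.0], [-13.0, -3.0, 23.0], [-13.0, -3.0, 26.0]]
258 [[-13.0, -8.0, -23.0], [-8.0, 2.0, -21.0], [-13.0, -7.0, 22.0], [-13.0, -8.0, 25.0]]
264 [[-12.0, -12.0, -22.0], [-5.0, 1.0, -21.0], [-12.0, -12.0, 22.0], [-13.0, -12.0, 25.0]]
270 [[-12.0, -15.0, -21.0], [-4.0, -0.0, -21.0], [-10.0, -11.0, 22.0], [-12.0, -15.0, 24.0]]
276 [[-9.0, -14.0, -22.0], [-1.0, -0.0, -21.0], [-8.0, -11.0, 22.0], [-9.0, -14.0, 24.0]]
282 [[-6.0, -14.0, -22.0], [-1.0, -4.0, -20.0], [-5.0, -12.0, 22.0], [-9.0, -18.0, 24.0]]
288 [[-5.0, -15.0, -22.0], [3.0, -3.0, -21.0], [-3.0, -12.0, 22.0], [-7.0, -19.0, 24.0]]
```

Emit:
step_arm(deltas=[[0.5, [20, 7, 0], 0], [0.5, [36, 7, 0], 0], [0.5, [44, 7, 0], 0], [0.5, [48, 3, 0], 0], [0.5, [53, -5, 0], 0], [0.5, [57, -12, 0], 0], [0.5, [62, -18, 0], 0], [0.5, [62, -18, 0], 0]])

```text
clock: 17.0
eef_pos: [0.4671, 0.2428, 0.0848]
ee_rot: [0.481, -0.518, 0.518, -0.482]
contact_force: [-0.3, 0.9, 0.8]
width: 0.503
```

```bash
cat > look.py <<'E'
from h import *
import sys
p,d=imaging.grab_frame('scene')
save('s'+sys.argv[1],p[60:260,200:450].repeat(3,0).repeat(3,1))
if len(sys.argv)>2:
    p,d=imaging.grab_frame('wrist');save('w'+sys.argv[1],p)
E
python3 look.py 13 1
```

```text
(no output)
```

View pics/s13.png

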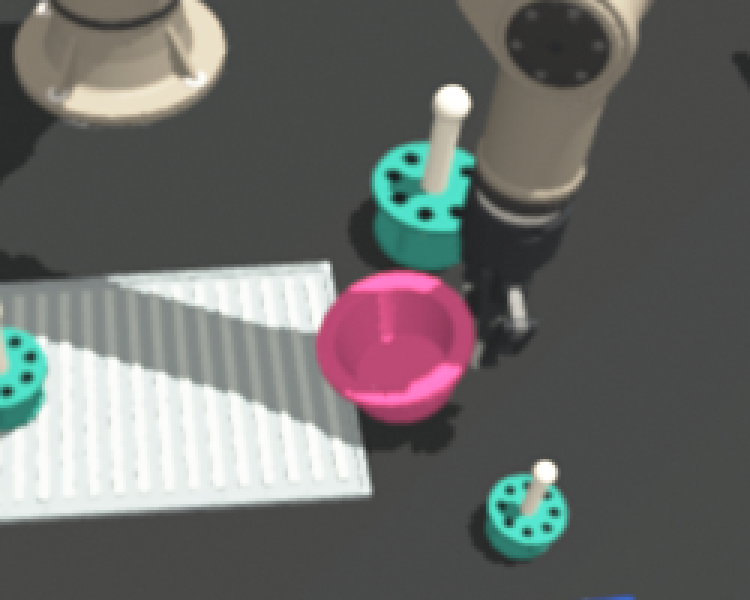

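View pics/w13.png

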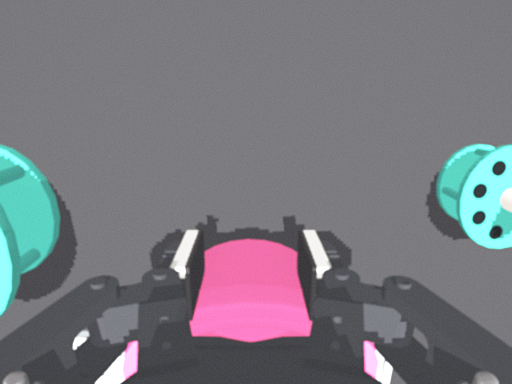

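The bowl is tilting about the mat edge, with the fingertips below its lip. I'll follow the arc.

Emit:
step_arm(deltas=[[0.5, [5, -6, 0], 0], [0.5, [11, -11, 0], 0], [0.5, [17, -16, 0], 0], [0.5, [23, -20, 0], 0], [0.5, [29, -24, 0], 0], [0.5, [36, -27, 0], 0], [0.5, [36, -27, 0], 0]])

```text
clock: 17.98
eef_pos: [0.464, 0.2057, 0.1111]
ee_rot: [0.482, -0.518, 0.518, -0.481]
contact_force: [0.9, 0.6, 0.2]
width: 0.503
```

```bash
python3 look.py 14 1
```

```text
(no output)
```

View pics/s14.png

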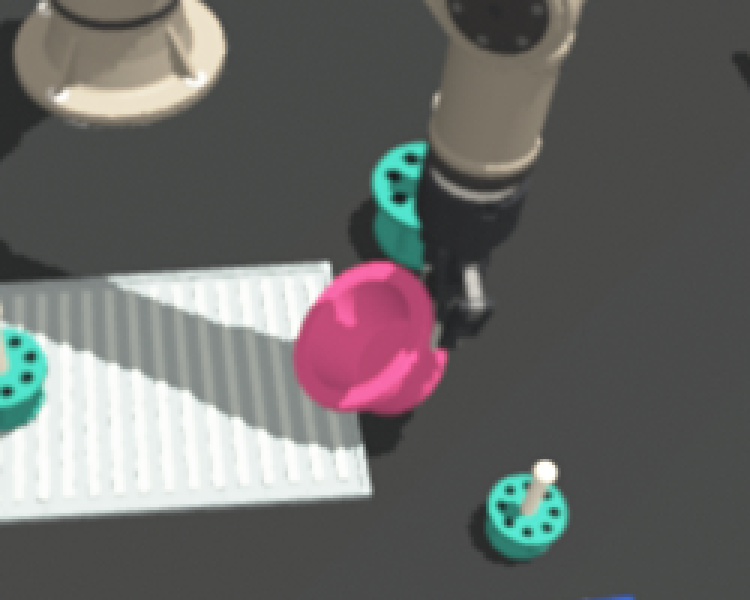

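View pics/w14.png

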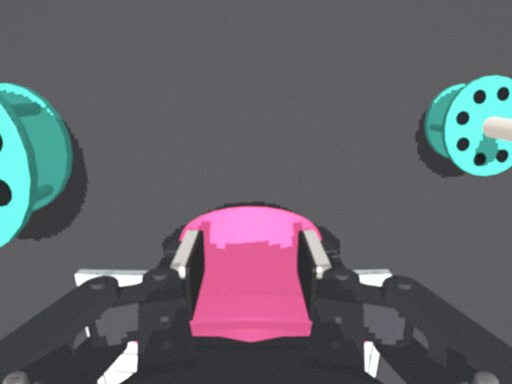

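Emit:
step_arm(deltas=[[0.5, [5, -3, 0], 0], [0.5, [10, -5, 0], 0], [0.5, [16, -7, 0], 0], [0.5, [22, -9, 0], 0], [0.5, [28, -10, 0], 0], [0.5, [34, -11, 0], 0], [0.5, [40, -12, 0], 0], [0.5, [40, -12, 0], 0]])

```text
clock: 19.08
eef_pos: [0.4619, 0.1675, 0.1244]
ee_rot: [0.481, -0.518, 0.518, -0.482]
contact_force: [-1.9, 3.3, 8.5]
width: 0.497
```

```bash
python3 look.py 15 1
```

```text
(no output)
```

View pics/s15.png

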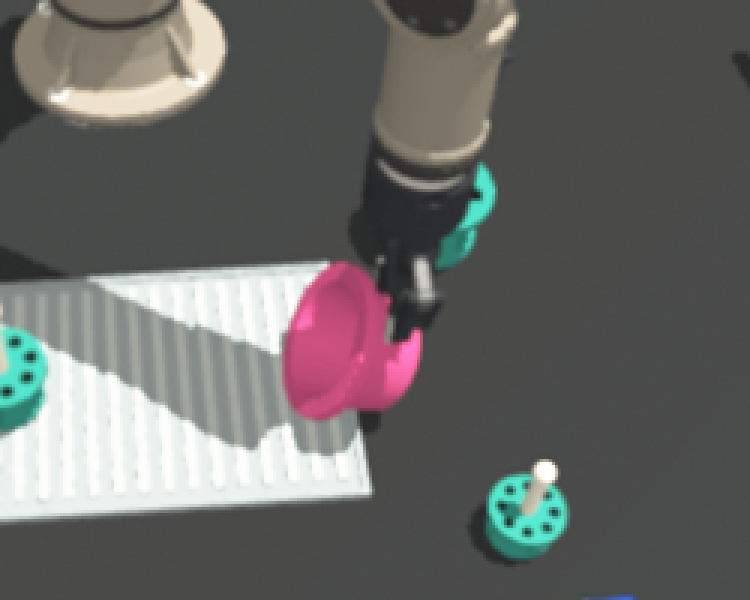

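View pics/w15.png

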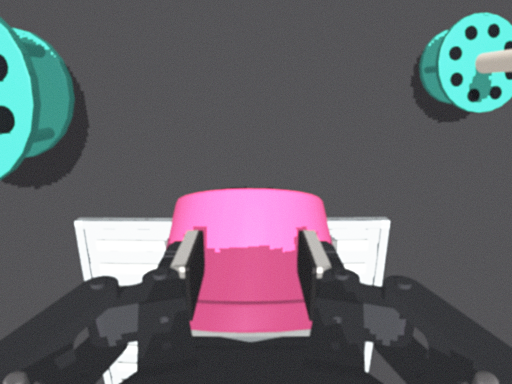

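The bowl now lies on its side on the mat, with the fingertips in the notch behind the lip. I'll ease the pressure and keep pushing the lip so the bowl rolls over.

Emit:
step_arm(deltas=[[0.5, [0, -3, 0], 0], [0.5, [0, -4, 0], 0], [0.5, [6, -5, 0], 0], [0.5, [12, -6, 0], 0], [0.5, [18, -8, 0], 0], [0.5, [24, -9, 0], 0], [0.5, [28, -10, 0], 0], [0.5, [28, -10, 0], 0]])

```text
clock: 20.18
eef_pos: [0.4605, 0.1412, 0.1352]
ee_rot: [-0.48, 0.518, -0.518, 0.483]
contact_force: [-1.6, 4.6, 10.7]
width: 0.505
```

```bash
python3 look.py 16 1
```

```text
(no output)
```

View pics/s16.png

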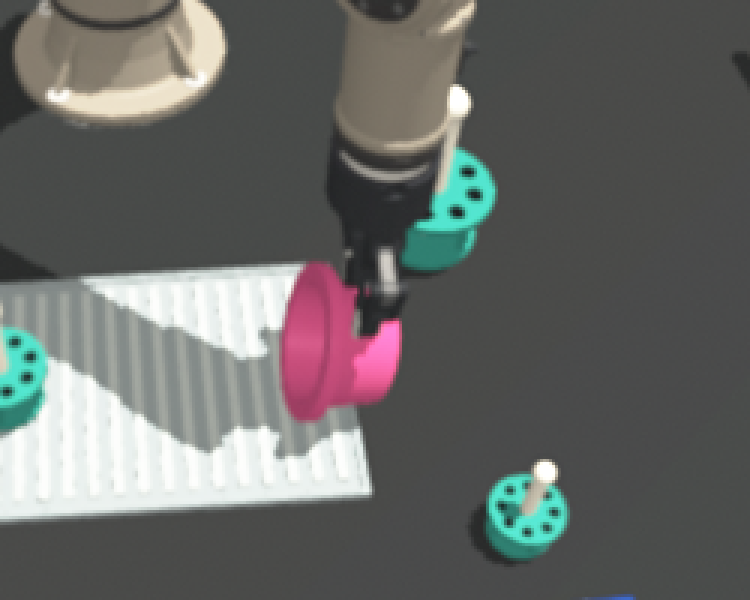

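View pics/w16.png

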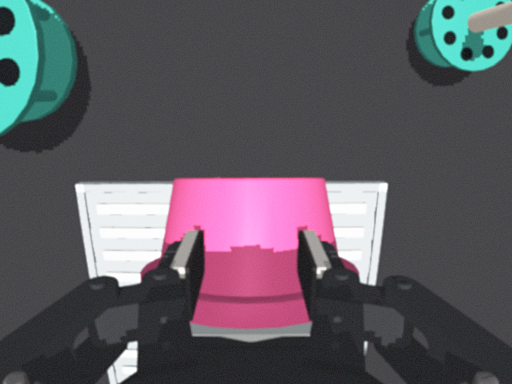

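Emit:
step_arm(deltas=[[0.5, [3, -3, 0], 0], [0.5, [8, -4, 0], 0], [0.5, [14, -5, 0], 0], [0.5, [19, -6, 0], 0], [0.5, [24, -7, 0], 0], [0.5, [24, -7, 0], 0]])

```text
clock: 21.02
eef_pos: [0.4585, 0.1155, 0.1418]
ee_rot: [0.481, -0.517, 0.518, -0.482]
contact_force: [-0.6, 2.5, 11.7]
width: 0.503
```

```bash
python3 look.py 17 1
```

```text
(no output)
```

View pics/s17.png

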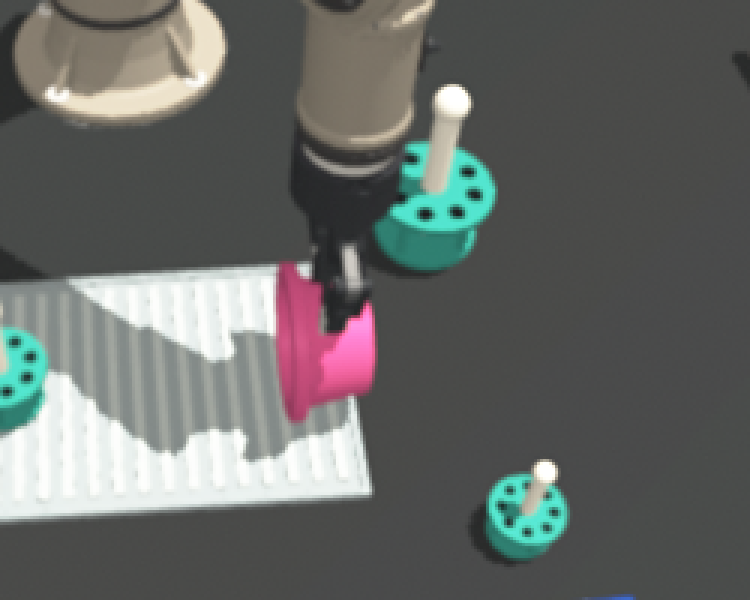

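View pics/w17.png

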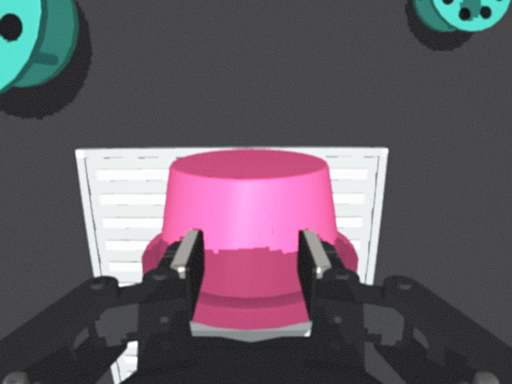

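Emit:
step_arm(deltas=[[0.5, [3, -3, 0], 0], [0.5, [8, -4, 0], 0], [0.5, [14, -4, 0], 0], [0.5, [20, -4, 0], 0], [0.5, [25, -3, 0], 0], [0.5, [25, -3, 0], 0]])

```text
clock: 21.88
eef_pos: [0.4563, 0.0898, 0.1441]
ee_rot: [0.481, -0.518, 0.518, -0.482]
contact_force: [-1.1, 1.0, 11.5]
width: 0.498
```

```bash
python3 look.py 18 1
```

```text
(no output)
```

View pics/s18.png

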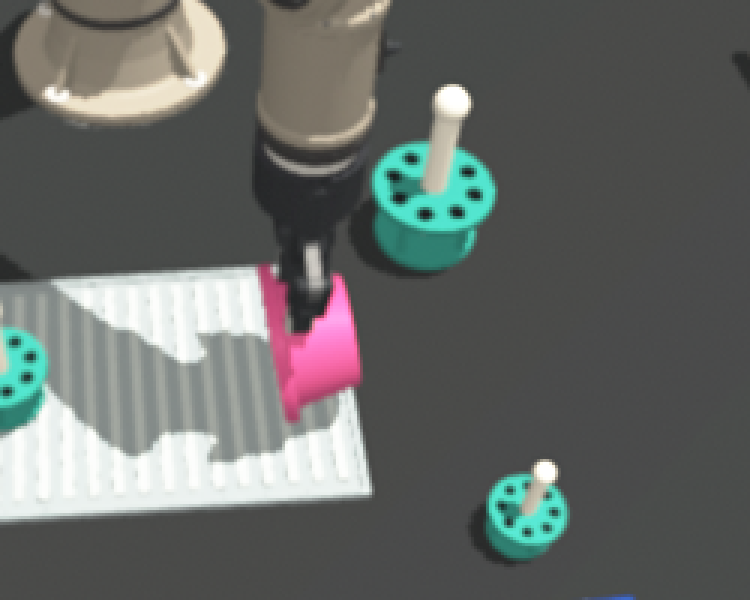

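View pics/w18.png

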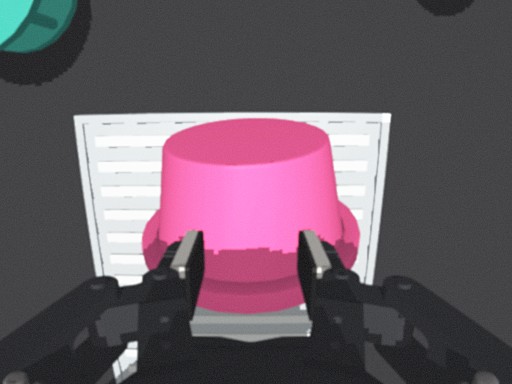

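Emit:
step_arm(deltas=[[0.5, [5, 0, 0], 0], [0.5, [10, 2, 0], 0], [0.5, [15, 4, 0], 0], [0.5, [20, 6, 0], 0], [0.5, [20, 6, 0], 0]])

```text
clock: 22.6
eef_pos: [0.4572, 0.0701, 0.1426]
ee_rot: [0.481, -0.516, 0.52, -0.481]
contact_force: [-8.7, -4.2, 47.6]
width: 0.496
```

```bash
python3 look.py 19 1
```

```text
(no output)
```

View pics/s19.png

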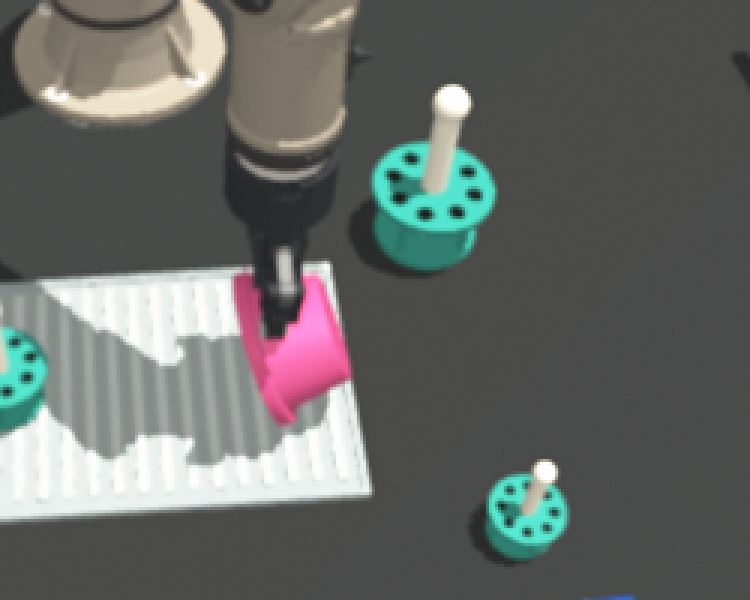

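View pics/w19.png

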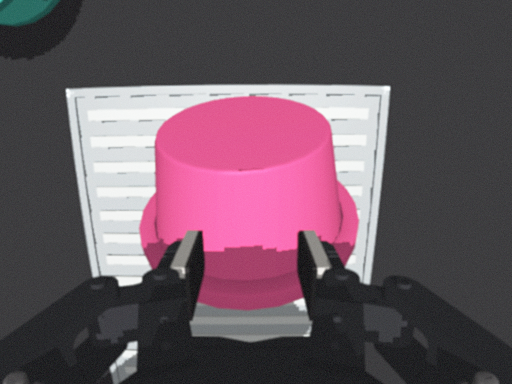

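The bowl is past about 118°, but the fingers press down with about 48 N. I'll ease up first.

Emit:
step_arm(deltas=[[0.5, [0, -6, 0], 0], [0.5, [0, -8, 0], 0]])

```text
clock: 22.95
eef_pos: [0.4538, 0.0695, 0.145]
ee_rot: [0.482, -0.518, 0.518, -0.481]
contact_force: [-0.5, -0.6, -0.0]
width: 0.5
```

```bash
python3 look.py 20 1
```

```text
(no output)
```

View pics/s20.png

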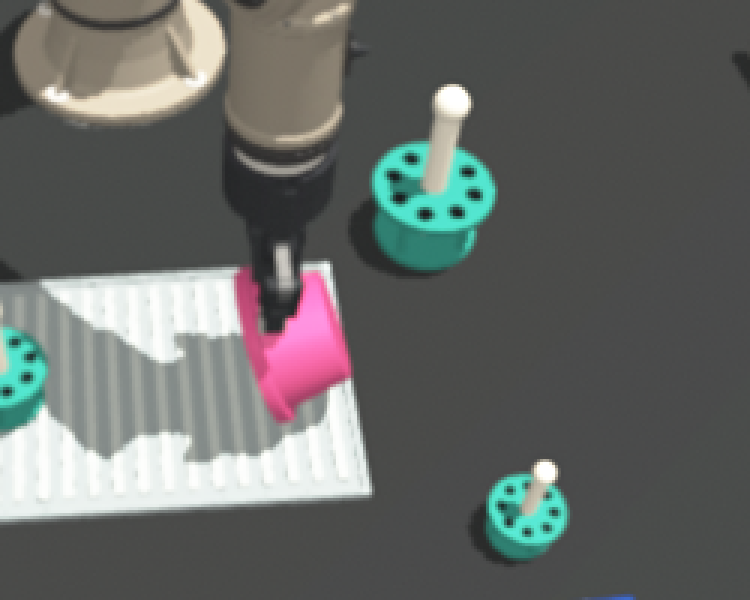

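View pics/w20.png

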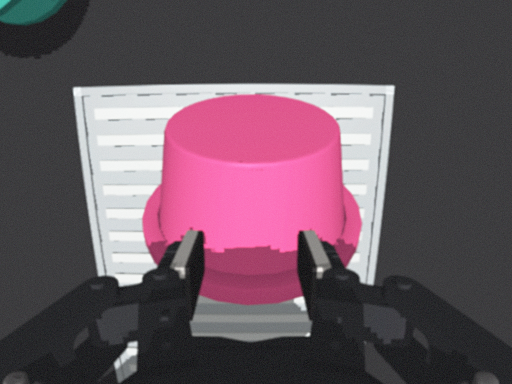

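Force is back to zero and the bowl is near its balance point against the fingers. A small push forward should do it.

Emit:
step_arm(deltas=[[0.5, [4, 0, 0], 0], [0.5, [8, 0, 0], 0], [0.5, [12, 0, 0], 0], [0.5, [12, 0, 0], 0]])

```text
clock: 23.55
eef_pos: [0.4531, 0.0577, 0.1449]
ee_rot: [-0.482, 0.518, -0.518, 0.481]
contact_force: [0.0, -0.5, 0.2]
width: 0.498
```

```bash
python3 look.py 21 1
```

```text
(no output)
```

View pics/s21.png

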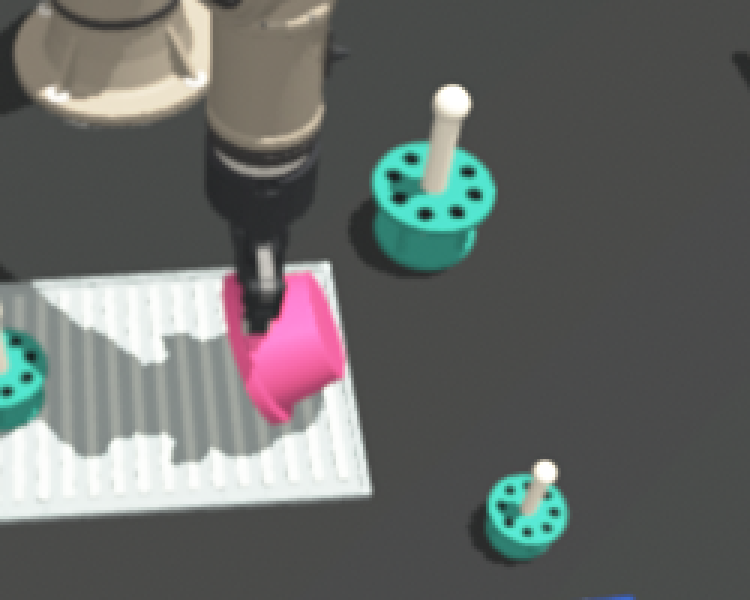

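View pics/w21.png

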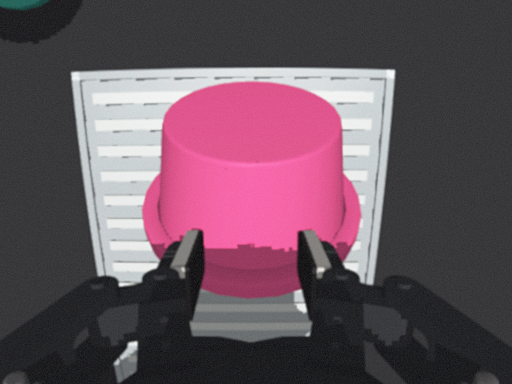

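Emit:
step_arm(deltas=[[0.5, [4, 0, 0], 0], [0.5, [8, 0, 0], 0], [0.5, [12, 0, 0], 0], [0.5, [16, 0, 0], 0], [0.5, [20, 0, 0], 0], [0.5, [20, 0, 0], 0]])

```text
clock: 24.4
eef_pos: [0.4519, 0.0378, 0.1451]
ee_rot: [0.482, -0.518, 0.518, -0.481]
contact_force: [0.7, -2.3, 2.1]
width: 0.5
```

```bash
python3 look.py 22 1
```

```text
(no output)
```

View pics/s22.png

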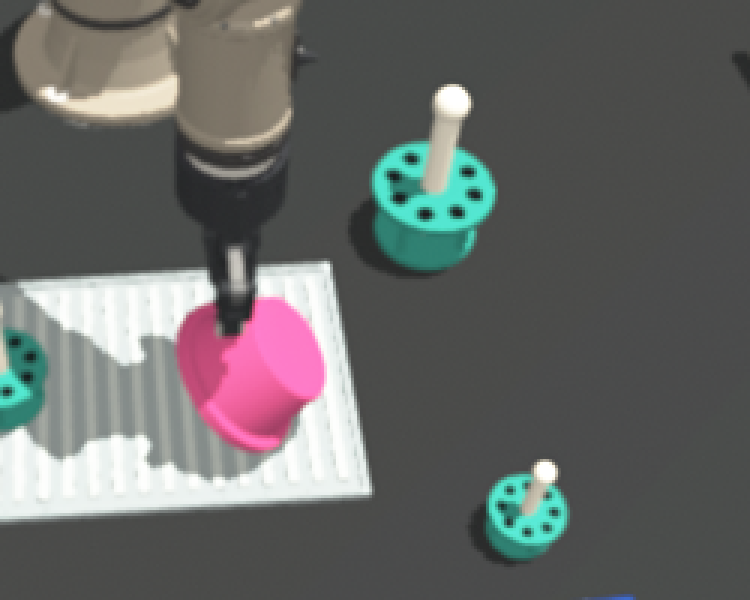

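View pics/w22.png

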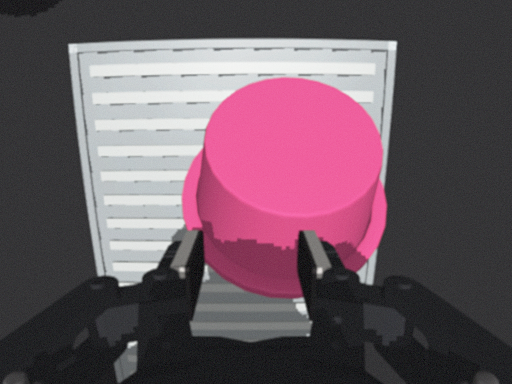

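The bowl has dropped to about 140° and drifted slightly towards +x, leaning on one finger. I'll keep letting it down and correct sideways afterwards.

Emit:
step_arm(deltas=[[0.5, [4, -2, 0], 0], [0.5, [8, -4, 0], 0], [0.5, [12, -6, 0], 0], [0.5, [15, -8, 0], 0], [0.5, [15, -8, 0], 0]])

```text
clock: 25.12
eef_pos: [0.4509, 0.0231, 0.1533]
ee_rot: [0.481, -0.518, 0.518, -0.482]
contact_force: [-0.1, -0.1, -0.6]
width: 0.501
```

```bash
python3 look.py 23 1
```

```text
(no output)
```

View pics/s23.png

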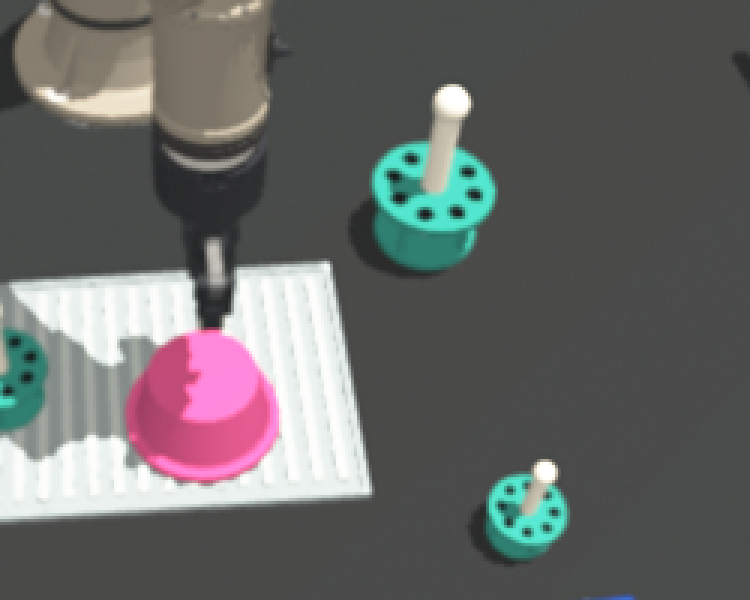

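View pics/w23.png

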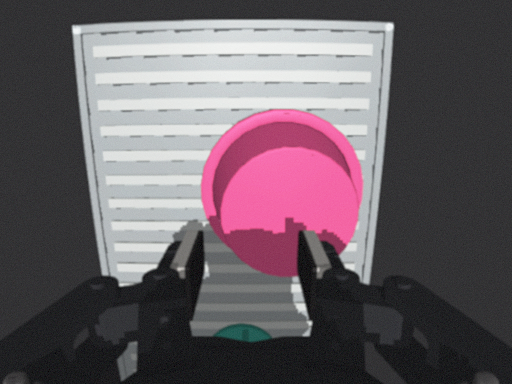

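The bowl is now mouth-down on the mat. I'll retreat straight up and measure.

Emit:
step_arm(deltas=[[0.5, [0, -40, 0], 0], [0.5, [0, -80, 0], 0], [0.5, [-40, -110, 0], 0], [0.5, [-95, -110, 0], 0], [0.5, [-150, -110, 0], 0], [0.5, [-150, -110, 0], 0]])

```text
clock: 25.98
eef_pos: [0.4605, 0.1787, 0.2637]
ee_rot: [-0.483, 0.516, -0.514, 0.485]
contact_force: [0.5, -0.5, -0.4]
width: 0.497
```

```bash
cat > fin.py <<'E'
from h import *
import sys
def circ(xy):
    A=np.c_[2*xy,np.ones(len(xy))];c=np.linalg.lstsq(A,(xy**2).sum(1),rcond=None)[0];return c[:2].round(4),np.sqrt(c[2]+c[0]**2+c[1]**2).round(4)
mc=np.array([.4328,-.0252]);mx=np.array([.9974,-.0727]);my=np.array([.0727,.9974])
for n in ('scene','top'):
    p,d=imaging.grab_frame(n);C=cloud(n,d)
    save(n+sys.argv[1],p)
    hsv=cv2.cvtColor(p,cv2.COLOR_RGB2HSV);m=cv2.inRange(hsv,(150,100,60),(178,255,255))
    P=C[m>0];P=P[(P[:,2]>-.01)&(P[:,2]<.2)]
    base=P[P[:,2]>.066];pl=np.linalg.lstsq(np.c_[base[:,:2],np.ones(len(base))],base[:,2],rcond=None)[0]
    print(n,'base z',np.median(base[:,2]).round(4),'tilt deg',np.degrees(np.hypot(*pl[:2])).round(2),'base c',((base.min(0)+base.max(0))/2).round(4),np.ptp(base,axis=0).round(3))
    q=(P[:,:2]-mc);u=q@mx;v=q@my
    print('  bowl mat x',u.min().round(4),u.max().round(4),'mat y',v.min().round(4),v.max().round(4))
    c=max(cv2.findContours(m,0,1)[0],key=cv2.contourArea).reshape(-1,2)
    if n=='top': print('  outline@.014',circ(onplane(n,c,.014)[:,:2]))
    mt=cv2.inRange(hsv,(75,80,60),(95,255,255));k,l,st,ce=cv2.connectedComponentsWithStats(mt)
    for i in range(1,k):
        if st[i,4]>200:
            Q=C[l==i];Q=Q[Q[:,2]>.025];t=Q[Q[:,2]>np.median(Q[:,2])-.004]
            print('  teal',((t.min(0)+t.max(0))/2).round(4))
    
E
python3 fin.py 24
```

```text
scene base z 0.0717 tilt deg 0.84 base c [0.4776 0.014  0.0721] [0.088 0.089 0.012]
  bowl mat x -0.0281 0.1028 mat y -0.0196 0.1069
  teal [0.635  0.1173 0.4608]
  teal [ 0.7118 -0.127   0.4563]
  teal [0.805  0.1023 0.4469]
top base z 0.0717 tilt deg 0.34 base c [0.4723 0.0129 0.072 ] [0.088 0.088 0.012]
  bowl mat x -0.0236 0.0986 mat y -0.0219 0.1049
  outline@.014 (array([0.4737, 0.0135]), np.float64(0.0619))
  teal [0.5064 0.1309 0.5938]
  teal [ 0.4188 -0.099   0.6034]
```

View pics/scene24.png

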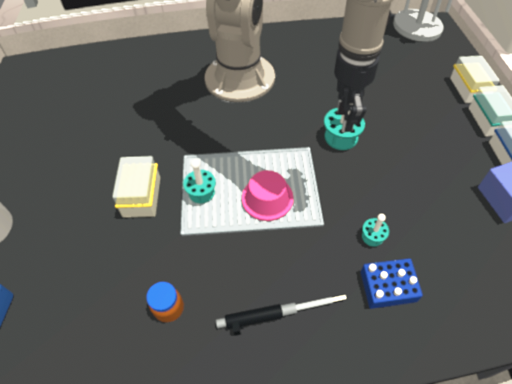

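View pics/top24.png

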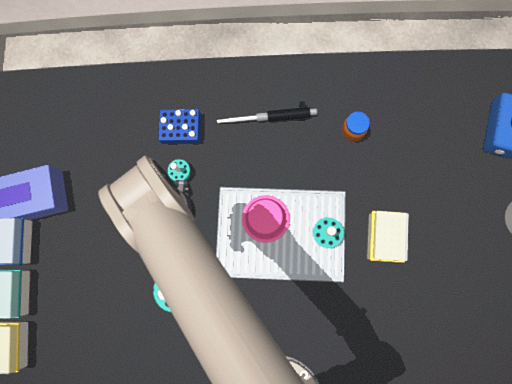

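```bash
python3 - <<'E'
import numpy as np,cv2
from h import *
a=np.load('f_scene.npz')['p'].astype(int);p,d=imaging.grab_frame('scene')
for nm,(x0,x1,y0,y1) in dict(tip=(110,165,150,222),jar=(140,190,278,325),pip=(212,350,290,336),block=(358,425,255,310),small=(360,392,210,250)).items():
    print(nm,np.abs(a-p.astype(int))[y0:y1,x0:x1].mean().round(2))
C=cloud('scene',d);hsv=cv2.cvtColor(p,cv2.COLOR_RGB2HSV);m=cv2.inRange(hsv,(75,80,60),(95,255,255))>0
m[:, :180]=0;m[:,225:]=0;q=C[m];t=q[(q[:,2]>.045)&(q[:,2]<.065)];pl=np.linalg.lstsq(np.c_[t[:,:2],np.ones(len(t))],t[:,2],rcond=None)[0]
print('carrier disc z',np.median(t[:,2]),'c',((t.min(0)+t.max(0))/2).round(4),'tilt',np.degrees(np.hypot(*pl[:2])))
from station import close_job
print(close_job())
E
```

```text
tip 6.98
jar 5.95
pip 5.33
block 6.28
small 7.02
carrier disc z 0.05419485751794473 c [ 0.4318 -0.1453  0.0528] tilt 0.19952280276682624
the job is handed in; nothing more can be done
None
```

The carrier stands upright on the draining mat and the bowl lies mouth-down beside it, wholly on the mat. I handed the job in at about 26 s.

I lifted the carrier by its post, lowered it until the wrist felt the mat, then let go. I slid the bowl against the mat's end and tipped it over that edge with the fingertips under its lip. I then rolled it over and let it down against the fingers; the last part of its turn was unsupported.

**Last checks**
- **Bowl:** its underside is at 72 mm, as expected for lying flat on the 8 mm mat, with under 1° of tilt. It is at least 17 mm inside the nearest mat edge.
- **Carrier:** its top disc is at 54 mm and level to about 0.2°. It is clear of the bowl by about 50 mm.
- **Other things:** they look unmoved, and the before-and-after pictures differ only at a low, even level. The large look-alike carrier was partly hidden by the arm, so I checked it only by eye.

**What disagreed**
- The cameras placed the bowl up to 5 mm apart, and at first the wrist view was 8 mm off. I used the wrist camera's close-up views for the grasp.
- The fingertips briefly pressed on the bowl with about 48 N during the roll, well under the 120 N wrist limit, and I backed off at once.
- The bowl drifted about 2 cm towards the mat's far long edge as it came down, which still left the margin above.

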